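# Strip a jammed dust port and sort its bushes

## Task

A square-flanged dust port has two reducing bushes jammed one inside the other in its mouth. Slide the port's flange fully home under the rails of the slide-in mount so that it is held down, draw both bushes out of it there, and then stand each of the three fittings upright, the way up it is now, in the wooden tray of its size: the port in the largest, the wider bush in the middle one, the narrower bush in the smallest. Leave the drill chuck and the turned box where they stand.

Things in the scene. Friction and masses are not known exactly. Their poses are not given: they have to be found in the camera images.
- port: grey dust port, 74 mm tall, 0.26 kg: square foot flange 90 x 90 x 6 mm, round socket 62 mm outside (63 in the top 15 mm), 55 bore, sprung pads inside the mouth. Origin: centre of the flange's underside; z up the bore, x and y square to the flange's edges (same every quarter turn). At the start it stands on the bench with both bushes in it; the nest's top is 106 mm above its origin.
- bush_large: wider grey bush, 74 mm tall, 0.1 kg: spigot 52 mm diameter (snap bead 1 mm proud), 58 long; on top a collar 60 mm diameter (62 over ribs), 16 high; 46 bore with sprung pads. Origin: centre of the lower end, z up. Starts in the port, origin 16 mm above the port's, collar on its rim. Pulled up it snaps free at 9 to 18 N, then draws easily; unless held down, the port comes along.
- bush_small: narrower grey bush, 64 mm tall, 0.06 kg: spigot 43 mm diameter (snap bead 1 mm proud), 48 long; on top a collar 50 mm diameter (52 over ribs), 16 high; 36 bore. Origin: centre of the lower end, z up. Starts in the wide bush, origin 42 mm above the port's, collar on its collar. Pulled up it snaps free at 6 to 12 N, before the wide bush does, then draws easily.
- mount: steel slide-in mount, fixed, at most 12 mm high, 128 wide. Origin on the bench where the port's origin belongs when home; +x from the open mouth to the back stop (face at x = 48 mm). Two rails along x, 95 mm apart; their lips, 73 mm apart, run from x = -30 to 52 mm, underside 9 mm up. Flared guides without lips from x = -52 to -30 (102 mm apart at the ends). The flange slides on the bench.
- tray_large: largest of three shallow square wooden trays, fixed: 104 x 104 mm inside, 116 mm outside, walls 16 mm high, floor 4 mm thick. Origin at the centre of its underside, axes along its walls.
- tray_middle: middle tray, fixed: 68 x 68 mm inside, 80 mm outside, walls 16 mm high, floor 4 mm thick. Origin at the centre of its underside, axes along its walls.
- tray_small: smallest tray, fixed: 58 x 58 mm inside, 70 mm outside, walls 16 mm high, floor 4 mm thick. Origin at the centre of its underside, axes along its walls.
- drill_chuck: bystander, loose: steel drill chuck standing upright, 43 mm diameter, 102 mm tall. Origin at the centre of its underside.
- turned_box: bystander, loose: small lidded turned wooden box, 59 mm diameter, 71 mm tall. Origin at the centre of its underside.
- sealer_can: sealer can, a fixed obstacle: 64 mm diameter, 112 mm tall. Origin at the centre of its underside.
- vice: bench vice, a fixed obstacle, jaws shut: from its origin on the bench it spans -85 to +85 mm in x, -70 to +75 mm in y, up to 106 mm high.
- parts_drawers: metal drawer cabinet, a fixed obstacle: 150 (x) x 230 (y) x 206 mm high, origin at the centre of its underside.
Not all that is in view belongs to the job. What is shaped like the bush_small but green or turquoise is not meant.

How it is judged:
By the outcome, as a careful person would: the job done as asked, in the order asked, and still so for the second after the job is handed in, with the robot touching nothing.
It also fails if it takes over 72 s, if anything falls off the work surface, if the arm or the gripper's body presses on something with over 40 N, if the wrist force passes 120 N, or if a joint passes its speed limit or range.

## Robot

A 7-joint arm with a two-finger parallel gripper is mounted at the origin on a cart in front of the work surface, level with it; the furniture and walls round the work are solid. World frame = base frame: x ahead of the robot, y to its left, z up, the work surface at z = 0. Lengths are in m, angles in rad, forces in N, time in s.
With the tool pointing down it reaches from about 0.35 to 0.9 m from the base axis. Payload 8.1 kg.
Tool frame: the origin (TCP) lies midway between the tips of the shut fingers; the grasp point (between the pads) lies 19 mm behind it; z points along the fingers, y is the line along which they close (so a half turn about z gives the same grasp; the last joint's range is limited). The gripper opens to 92 mm and grips with 3 to 60 N. Pads are 19 mm wide; open, the fingers measure 130 mm over their backs; the gripper's body (75 mm by 190 mm) begins 47 mm behind the grasp point.
Start: joints at [1.169, 0.434, 0.025, 1.573, -0.012, 1.134, -0.075], TCP at [0.184, -0.597, 0.2] pointing down, gripper open.
Joint ranges: [-2.62, 2.62], [-0.44, 2.09], [-1.27, 1.32], [0.08, 2.57], [-1.32, 4.46], [0.12, 2], [-2.74, 2.74]. Speed limits (rad/s): [2.22, 2.22, 3.01, 3.01, 3.14, 3.14, 3.14].

## Interface

Orientations are given as a rotation vector (axis times angle).
In Python, from cell import arm gives the robot as it stands.
- The arm moves only by the tool carry_out, never from a script. Its arguments are lists of equal length, an entry for each row: "claw": the finger opening in cm, from 0 to 9.18; "delta_pos": the shift along the tool's x, y, z in cm, a list of three; "angular": the turn, a rotation vector about the tool's x, y, z in rad, a list of three. In form: {"claw": [claw, ...], "delta_pos": [[dx, dy, dz], ...], "angular": [[ax, ay, az], ...]}. A call has 1 to 20 rows; each row shifts and turns the commanded pose from where the row before left it, along the tool's axes as they then stand; what a row does not reach is not made up. A row lasts 1/10 s, in which the tool goes at most 50 mm and 8.59 degrees, less where a joint would pass 70% of its speed; a pose out of reach is approached as far as the arm can. A call with a gripper value outside its range is refused whole. The fingers move at their own pace and stop on an object; "force" is the grip in N (left out, the last holds). Time passes only in rows, so rows that do not move let the fingers close. It gives the time, the measured TCP pose, the force, the opening and the grip force at its end, in the units of the state.
- arm.observe(): the state, without advancing time (a new reading comes with each control period).
- arm.get_image(name): name is "scene" or "top"; returns a dict with "frame" (384x512x3 uint8, red, green, blue), "mtx" (3x3 intrinsics, pixels), "T" (4x4, takes a point from camera to world coordinates). Camera axes: x right, y down, z forward; pixel columns grow to the right and rows downward; lengths in m; the calibration is good to about 2 mm. A picture is of the moment at which its call begins. There is no depth.
- arm.sign_off(): hands the job in; it is judged then, once.
Trained networks look in a picture, given as the dict that the camera call returned (one of the last four; its "shot" number tells which), for a name from the list of things; names that differ only in an ending like _2 or _b are one class to them, and where a whole thing is asked for, a point or a joint stands for the part that bears it (a point fixed in the world has none). Each returns a list of dicts, best first, with "conf" (0 to 1); they miss things now and then, are a little off and sometimes report something else, mostly with a low value. They report only what shows in the picture. A call takes as long as a camera call. They do not tell look-alikes from the thing itself.
- arm.look_for(label, picture): "centre" ([column, row] as shares, 0 to 1, of the picture: columns of its width, rows of its height, amid what is visible of it).
- arm.trace(label, picture): "region" (384x512 bool, what is visible of it) and "centre" ([column, row] as shares, 0 to 1, of the picture: columns of its width, rows of its height, amid what is visible of it).
- arm.place_of(label, picture): "centre" ([column, row] as shares, 0 to 1, of the picture: columns of its width, rows of its height: a listed point, or the origin of a listed thing).
The state is a dict: "clock": time; "joints": joint angles; "dq": joint speeds; "joint_efforts": joint torques, N m; "position": TCP position; "ee_rot": TCP orientation; "force": force on the tool from outside, world axes, zero at the start; "ft_torque": the same for the moment, N m; "width": opening from 0.0 (shut) to 1.0 (fully open); "gripper_force": force on a finger pad.
Only numpy, scipy, OpenCV 4.12 (cv2) and the standard library are available. Lean on these libraries where they do the work, as an engineer would, in place of code of your own. Each camera call takes 0.05 s, during which the arm holds its last target. There are 200 camera calls.

## Working session

There is one attempt and no reset: what is moved stays moved. The work goes in short steps, Python scripts to look and compute and a tool call to move; the robot and the scene stay as the last step left them, time stands still between calls to the robot, and variables do not carry over. Pictures are saved under pics/ and viewed, at most 10 in all, crops included, and the job is handed in when it is done.

Besides the shell and the picture viewer there is one more tool, called after ">>>" as name(argument=value, ...) on one line, values as JSON. carry_out: Moves the arm, as the interface text tells. Its arguments: {"type":"object","properties":{"claw":{"type":"array","items":{"type":"number"}},"delta_pos":{"type":"array","items":{"type":"array","items":{"type":"number"}}},"angular":{"type":"array","items":{"type":"array","items":{"type":"number"}}},"force":{"type":"number"}},"required":["claw","delta_pos","angular"]}

```bash
ls; mkdir -p pics; cat > h.py <<'E'
import numpy as np, cv2
from cell import arm
from scipy.spatial.transform import Rotation as R
def save(p,name): cv2.imwrite('pics/'+name,p['frame'][:,:,::-1])
def ray(p,c):
    u=np.array([c[0]*512,c[1]*384,1.]); d=p['T'][:3,:3]@np.linalg.solve(p['mtx'],u); return p['T'][:3,3],d/np.linalg.norm(d)
def atz(p,c,z):
    o,d=ray(p,c); return o+d*(z-o[2])/d[2]
def tri(rs):
    A=np.zeros((3,3));b=np.zeros(3)
    for o,d in rs:
        M=np.eye(3)-np.outer(d,d);A+=M;b+=M@o
    x=np.linalg.solve(A,b); return x,[np.linalg.norm((np.eye(3)-np.outer(d,d))@(x-o)) for o,d in rs]
def proj(p,X):
    T=np.linalg.inv(p['T']);c=T[:3,:3]@np.array(X)+T[:3,3];q=p['mtx']@c;return q[:2]/q[2]
E
python3 - <<'E'
from h import *
np.set_printoptions(precision=3,suppress=True)
s=arm.observe();print(s)
P={n:arm.get_image(n) for n in('scene','top')}
for n,p in P.items():
    save(p,n+'0.png');print(n,p['T'][:3],p['mtx'][0,0])
for l in 'port bush_large bush_small mount tray_large tray_middle tray_small drill_chuck turned_box sealer_can vice parts_drawers'.split():
    rs=[]
    for n,p in P.items():
        r=arm.place_of(l,p)
        for q in r[:3]: print(l,n,round(q['conf'],2),np.array(q['centre'])*[512,384],'z0:',atz(p,q['centre'],0)[:2])
        if r: rs.append(ray(p,r[0]['centre']))
    if len(rs)==2: print('   TRI',*tri(rs))
print(arm.observe()['clock'])
E
```

```text
pics
{'clock': 0.0, 'joints': array([ 1.169,  0.435,  0.025,  1.574, -0.012,  1.134, -0.075]), 'dq': array([-0.   , -0.001, -0.   ,  0.001, -0.   ,  0.001,  0.001]), 'joint_efforts': array([ -0.001, -66.785,   0.984, -31.446,  -0.061,   0.043,   0.   ]), 'position': array([ 0.184, -0.597,  0.199]), 'ee_rot': array([-3.105, -0.467,  0.001]), 'force': array([ 0.829, -0.357,  0.243]), 'ft_torque': array([-0.031,  0.028,  0.015]), 'gripper_force': 0.0, 'width': 1.0014222458873419}
scene [[-0.523 -0.561  0.642 -0.268]
 [-0.852  0.327 -0.409  0.839]
 [ 0.02  -0.761 -0.649  0.879]] 399.04480396835817
top [[-0.481 -0.721  0.499 -0.169]
 [-0.877  0.391 -0.28   0.719]
 [ 0.006 -0.572 -0.82   1.242]] 407.7476581611912
port scene 0.92 [282.419 230.515] z0: [0.413 0.307]
port top 0.6 [275.507 229.786] z0: [0.399 0.308]
   TRI [0.391 0.32  0.025] [np.float64(0.004118613269783478), np.float64(0.004118613269783542)]
bush_large scene 0.53 [283.187 229.709] z0: [0.415 0.303]
bush_large top 0.43 [274.995 230.4  ] z0: [0.398 0.311]
   TRI [0.381 0.326 0.041] [np.float64(0.002572065735665501), np.float64
[... 1878 characters left out ...]
op 0.68 [239.923 170.688] z0: [0.687 0.297]
   TRI [ 0.744  0.27  -0.081] [np.float64(0.0008492309530624487), np.float64(0.00084923095306234)]
sealer_can scene 0.97 [320.614 147.917] z0: [ 0.711 -0.08 ]
sealer_can scene 0.21 [285.082 232.09 ] z0: [0.403 0.304]
sealer_can top 0.88 [324.096 133.018] z0: [ 0.695 -0.099]
   TRI [ 0.705 -0.091 -0.002] [np.float64(0.01250907018326977), np.float64(0.012509070183269782)]
parts_drawers scene 0.72 [269.005 161.088] z0: [0.739 0.145]
parts_drawers top 0.71 [268.493 140.314] z0: [0.77  0.123]
parts_drawers top 0.51 [276.275 179.098] z0: [0.586 0.194]
   TRI [ 0.827  0.085 -0.077] [np.float64(0.0007014683376912679), np.float64(0.0007014683376911387)]
1.3
```

```bash
python3 - <<'E'
import cv2
for n in('scene','top'):
    i=cv2.imread(f'pics/{n}0.png');i=i[100:340,100:400];cv2.imwrite(f'pics/{n}0c.png',cv2.resize(i,(750,600),interpolation=cv2.INTER_CUBIC))
E
```

```text
(no output)
```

View pics/scene0c.png

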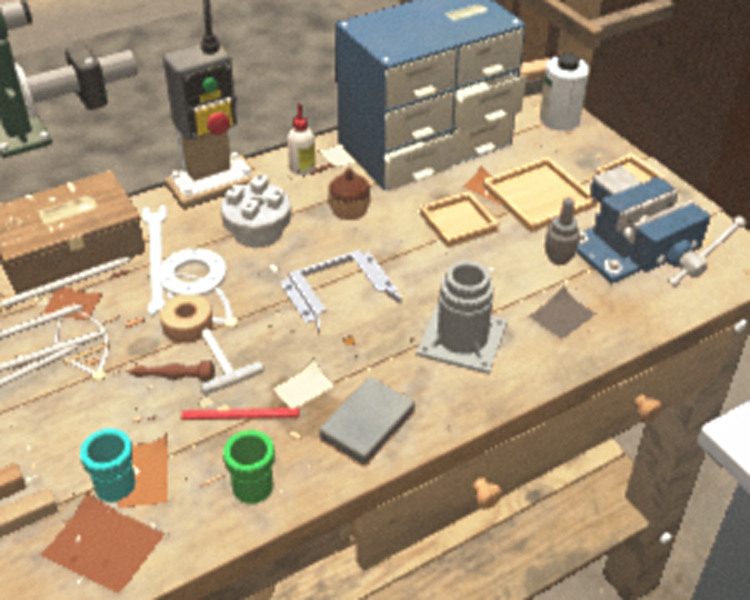

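View pics/top0c.png

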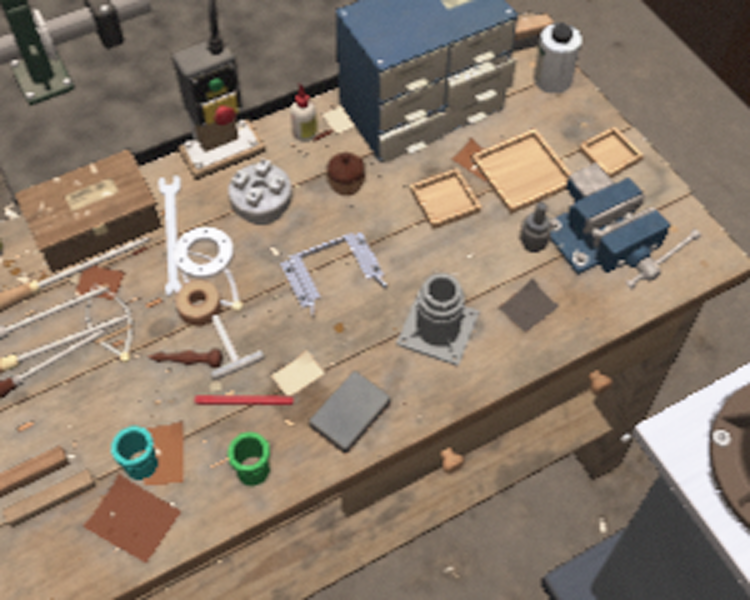

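```bash
cat > fit.py <<'E'
from h import *
from scipy.optimize import minimize
def box(x0,x1,y0,y1,z0,z1): return np.array([[x,y,z] for x in(x0,x1) for y in(y0,y1) for z in(z0,z1)],float)
def cyl(r,z0,z1,cx=0,cy=0):
    a=np.linspace(0,2*np.pi,40); return np.array([[cx+r*np.cos(t),cy+r*np.sin(t),z] for t in a for z in(z0,z1)])
def tray(o): return [box(-o/2,o/2,-o/2,o/2,0,16)]
M={'nest':[box(-45,45,-45,45,0,6),cyl(31,6,59),cyl(31.5,59,74),cyl(30.5,74,90),cyl(25.5,90,106)],
'port':[box(-45,45,-45,45,0,6),cyl(31,6,59),cyl(31.5,59,74)],
'bush_large':[cyl(26,0,58),cyl(30.5,58,74)],'bush_small':[cyl(21.5,0,48),cyl(25.5,48,64)],
'tray_large':tray(116),'tray_middle':tray(80),'tray_small':tray(70),
'drill_chuck':[cyl(21.5,0,60),cyl(8,0,102)],'turned_box':[cyl(29.5,10,45),cyl(5,0,71)],'sealer_can':[cyl(32,0,112)],
'vice':[box(-85,85,-70,75,0,20)],
'mount':[box(-52,52,47.5,64,0,12),box(-52,52,-64,-47.5,0,12),box(48,58,-64,64,0,12),box(-30,52,36.5,64,9,12),box(-30,52,-64,-36.5,9,12)]}
S=4
def render(p,model,q,z=0,z0=0):
    c,s=np.cos(q[2]),np.sin(q[2]);Rm=np.array([[c,-s,0],[s,c,0],[0,0,1]])
    T=np.linalg.inv(p['T']);im=np.zeros((384*S,512*S),np.uint8)
    for b in model:
        X=(Rm@b.T).T/1000+[q[0],q[1],z];C=X@T[:3,:3].T+T[:3,3];u=C@p['mtx'].T;u=(u[:,:2]/u[:,2:])
        h=cv2.convexHull(np.round((u+.5)*S).astype(np.int32));cv2.fillConvexPoly(im,h,255)
    return cv2.resize(im,(512,384),interpolation=cv2.INTER_AREA)/255.
def fit(obs,name,q0,yaw=True,z=0,hull=False):
    """obs: list of (picture, mask)"""
    def cost(v):
        q=[q0[0]+v[0]/100,q0[1]+v[1]/100,q0[2]+(v[2]/10 if yaw else 0)];e=0
        for p,m in obs:
            r=render(p,M[name],q,z);e+=np.minimum(r,m).sum()/np.maximum(r,m).sum()
        return -e/len(obs)
    best=None
    for a in ([0,.0] if not yaw else [0,2,4,6,8,-2,-4,-6]):
        x0=np.array([0,0,a]) if yaw else np.array([0,0.])
        sx=np.vstack([x0]+[x0+d for d in np.eye(len(x0))*1.5])
        r=minimize(cost,x0,method='Nelder-Mead',options=dict(initial_simplex=sx,xatol=.005,fatol=1e-5,maxiter=150))
        if best is None or r.fun<best.fun: best=r
    v=best.x;return np.array([q0[0]+v[0]/100,q0[1]+v[1]/100,q0[2]+(v[2]/10 if yaw else 0)]),-best.fun
E
python3 - <<'E'
from fit import *
import pickle
np.set_printoptions(precision=4,suppress=True)
P={n:arm.get_image(n) for n in('scene','top')}
G=dict(port=(.391,.32),bush_large=0,bush_small=0,mount=(.555,.39),tray_large=(.56,.053),tray_middle=(.58,.195),tray_small=(.53,-.077),drill_chuck=(.45,.125),turned_box=(.67,.3),sealer_can=(.70,-.09),vice=(.45,0))
D={}
for l in G:
    for n,p in P.items():
        for k,r in enumerate(arm.trace(l,p)[:4]):
            if k and not l.startswith('bush'): break
            D[l,n,k]=r['region'];ys,xs=np.nonzero(r['region']);print(l,n,k,round(r['conf'],2),r['region'].sum(),xs.min(),xs.max(),ys.min(),ys.max())
pickle.dump((P,D,G),open('d.pkl','wb'));print(arm.observe()['clock'])
for l in 'port mount tray_large tray_middle tray_small drill_chuck turned_box sealer_can'.split():
    m='nest' if l=='port' else l
    obs=[(p,D[l,n,0].astype(float)) for n,p in P.items() if (l,n,0) in D]
    yaw=l[:2] in('po','mo','tr')
    print(l,[fit([o],m,(*G[l],0),yaw) for o in obs],'JOINT',fit(obs,m,(*G[l],0),yaw))
E
```

```text
port scene 0 0.56 671 267 301 221 248
port top 0 0.62 530 258 290 221 245
bush_large scene 0 0.69 168 275 297 213 225
bush_large scene 1 0.68 778 293 338 163 192
bush_large top 0 0.53 56 267 281 218 227
bush_small scene 0 0.96 484 133 153 271 300
bush_small scene 1 0.86 468 189 209 272 300
bush_small scene 2 0.74 441 268 298 177 198
bush_small scene 3 0.6 235 277 295 204 219
bush_small top 0 0.76 262 191 207 273 293
bush_small top 1 0.72 275 144 162 270 290
bush_small top 2 0.65 203 269 283 209 224
mount scene 0 0.81 443 212 260 200 228
mount top 0 0.92 360 212 253 193 222
tray_large scene 0 0.77 760 293 338 162 191
tray_large top 0 0.81 802 288 326 151 184
tray_middle scene 0 0.87 460 267 299 177 198
tray_middle top 0 0.86 456 264 291 167 190
tray_small scene 0 0.64 128 342 364 162 172
tray_small top 0 0.78 292 331 356 152 169
drill_chuck scene 0 0.5 271 319 332 179 205
drill_chuck top 0 0.72 136 309 319 183 199
turned_box scene 0 0.74 266 231 247 167 187
turned_box top 0 0.47 246 230 246 160 177
sealer_can scene 0 0.92 450 316 334 121 151
sealer_can top 0 0.85 404 313 331 109 136
2
[... 1080 characters left out ...]
026]), np.float64(0.6260392162760062))
drill_chuck [(array([0.4535, 0.113 , 0.    ]), np.float64(0.8048460409682539)), (array([0.4559, 0.1166, 0.    ]), np.float64(0.5847637675783226))] JOINT (array([0.4527, 0.1136, 0.    ]), np.float64(0.6898741931967856))
turned_box [(array([0.676 , 0.3102, 0.    ]), np.float64(0.899360808750769)), (array([0.6821, 0.3091, 0.    ]), np.float64(0.9354032505366453))] JOINT (array([0.6797, 0.3087, 0.    ]), np.float64(0.894901426088782))
sealer_can [(array([ 0.7081, -0.0876,  0.    ]), np.float64(0.8231175892517699)), (array([ 0.7124, -0.0911,  0.    ]), np.float64(0.8329054290860781))] JOINT (array([ 0.7122, -0.0904,  0.    ]), np.float64(0.8269141441753247))
```

```bash
cat > ov.py <<'E'
from fit import *
import pickle
def outline(img,p,name,q,col,k,x0,y0):
    r=render(p,M[name],q);r=cv2.resize(r[y0:,x0:],None,fx=k,fy=k,interpolation=cv2.INTER_LINEAR)
    cs,_=cv2.findContours((r>.5).astype(np.uint8),cv2.RETR_LIST,cv2.CHAIN_APPROX_NONE)
    cv2.drawContours(img,[c for c in cs],-1,col,1)
def overlay(p,items,x0,y0,x1,y1,k,fn):
    f=p['frame'][y0:y1,x0:x1,::-1];im=cv2.resize(f,None,fx=k,fy=k,interpolation=cv2.INTER_CUBIC)
    for n,q in items: outline(im,p,n,q,(0,0,255),k,x0,y0)
    return im
E
python3 - <<'E'
from ov import *
np.set_printoptions(precision=4,suppress=True)
P,D,G=pickle.load(open('d.pkl','rb'))
u={'scene':[('port',0),('bush_large',0),('bush_small',3)],'top':[('port',0),('bush_large',0),('bush_small',2)]}
obs=[(P[n],np.any([D[l,n,k] for l,k in u[n]],axis=0).astype(float)) for n in P]
print([fit([o],'nest',(.394,.315,.0)) for o in obs]);q=fit(obs,'nest',(.394,.315,.0));print(q)
it=[('nest',q[0]),('mount',(.5382,.3998,-.0564)),('tray_large',(.5712,.0607,-.0243)),('tray_middle',(.5808,.1931,-.06)),('tray_small',(.5348,-.0787,.1))]
a=overlay(P['top'],it,205,145,365,255,5,'');cv2.imwrite('pics/ovt.png',a)
b=overlay(P['scene'],it,205,150,365,255,5,'');cv2.imwrite('pics/ovs.png',b)
E
```

```text
[(array([ 0.3951,  0.3134, -0.8567]), np.float64(0.9546428765707448)), (array([ 0.3972,  0.3152, -0.8717]), np.float64(0.9218795959206306))]
(array([0.3956, 0.3138, 0.7175]), np.float64(0.9294966006700456))
```

View pics/ovt.png

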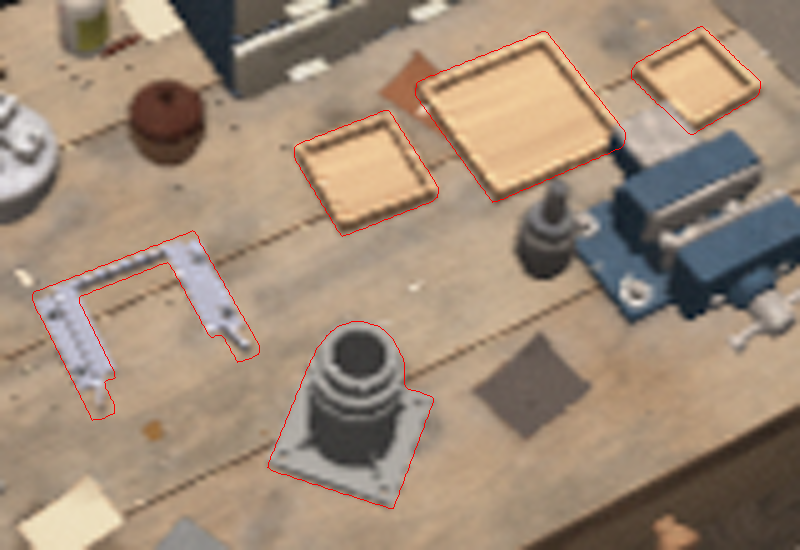

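View pics/ovs.png

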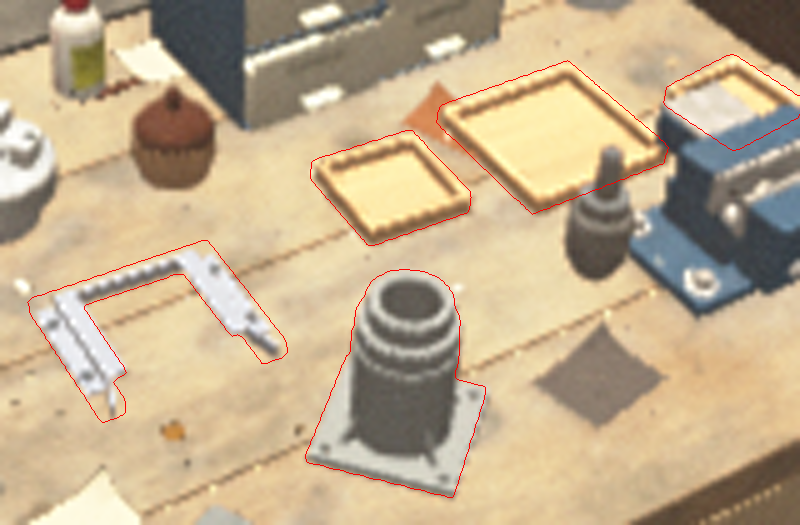

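```bash
cat > plan.py <<'E'
from h import *
import json
def pose():
    s=arm.observe();return s['position'],R.from_rotvec(s['ee_rot']),s
def plan(wps,claw,start=None,step=.045,n=None):
    """wps: (x,y,z,tool-x yaw[,step]) tool pointing straight down; prints rows of <=20"""
    p,r,s=pose() if start is None else start+(None,)
    rows=[]
    for w in wps:
        st=w[4] if len(w)>4 else step
        t=np.array(w[:3]);rt=R.from_euler('z',w[3])*R.from_euler('x',np.pi)
        rv=(r.inv()*rt).as_rotvec();k=max(1,int(np.ceil(np.linalg.norm(t-p)/st)),int(np.ceil(np.linalg.norm(rv)/.145)))
        p0=p.copy();r0=r
        for i in range(1,k+1):
            d=np.round(100*r.inv().apply(p0+(t-p0)*i/k-p),2);a=np.round((r.inv()*(r0*R.from_rotvec(rv*i/k))).as_rotvec(),3)
            rows.append((d.tolist(),a.tolist()));p=p+r.apply(d/100);r=r*R.from_rotvec(a)
    print(len(rows),'rows; ends',p.round(4))
    for i in range(0,len(rows),20):
        b=rows[i:i+20];print(json.dumps({'claw':[claw]*len(b),'delta_pos':[x[0] for x in b],'angular':[x[1] for x in b]}))
    return p,r
E
python3 - <<'E'
from fit import *
import fit,pickle
from plan import *
np.set_printoptions(precision=4,suppress=True)
P,D,G=pickle.load(open('d.pkl','rb'))
def fl(y): 
    return [np.array([[x,sg*yy,z] for x,yy in((-30,47.5),(-30,53),(-52,51),(-52,56)) for z in(0,h)],float) for sg in(1,-1) for h in [y]]
obs=[(P[n],D['mount',n,0].astype(float)) for n in P]
for back in(52,56,60):
  for h in(9,12):
    fit.M['mount']=[box(-30,52,47.5,64,0,12),box(-30,52,-64,-47.5,0,12),box(48,back,-64,64,0,12),box(-30,52,36.5,64,9,12),box(-30,52,-64,-36.5,9,12)]+fl(h)
    print(back,h,fit.fit(obs,'mount',(.538,.40,-.05)))
for c in((605,215),(700,312)): print(atz(P['scene'],((c[0]/5+205.)/512,(c[1]/5+150.)/384),0.01))
print(atz(P['scene'],((240/5+205.)/512,(128/5+150.)/384),0),atz(P['scene'],((500/5+205.)/512,(40/5+150.)/384),0))
for c in((150,0),): pass
plan([(.5,-.3,.2,1.0),(.55,0,.2,1.6),(.396,.314,.2,2.29)],9)
E
```

```text
52 9 (array([ 0.5415,  0.3997, -0.0486]), np.float64(0.7897670629120028))
52 12 (array([ 0.5415,  0.3996, -0.051 ]), np.float64(0.7902034399098983))
56 9 (array([ 0.5386,  0.3995, -0.0413]), np.float64(0.7635480346674981))
56 12 (array([ 0.5387,  0.3996, -0.0557]), np.float64(0.7660737973104087))
60 9 (array([ 0.5359,  0.3997, -0.0616]), np.float64(0.7292533066820499))
60 12 (array([ 0.5371,  0.3997, -0.0578]), np.float64(0.7293987598232815))
[0.4764 0.086  0.01  ]
[0.3703 0.0944 0.01  ]
[0.6931 0.2433 0.    ] [0.6871 0.0154 0.    ]
25 rows; ends [0.396 0.314 0.2  ]
{"claw": [9, 9, 9, 9, 9, 9, 9, 9, 9, 9, 9, 9, 9, 9, 9, 9, 9, 9, 9, 9], "delta_pos": [[3.9, -1.91, -0.0], [4.02, -1.64, -0.01], [4.12, -1.35, -0.0], [4.21, -1.05, -0.01], [4.27, -0.76, -0.0], [4.32, -0.45, -0.01], [4.33, -0.16, -0.0], [4.34, 0.15, -0.01], [4.32, 0.46, -0.0], [4.27, 0.75, -0.01], [3.99, -1.72, 0.0], [4.13, -1.36, 0.0], [4.22, -1.01, 0.0], [4.3, -0.64, 0.0], [4.33, -0.28, 0.0], [4.35, 0.11, 0.0], [4.32, 0.47, 0.0], [3.98, -1.81, 0.0], [4.12, -1.46, 0.0], [4.23, -1.1, 0.0]], "angular": [[0.0, 0.0, -0.07], [0.0, 0.0, -0.07], [0.0, 0.0, -0.07], [0.0, 0.0, -0.071], [0.0, 0.0, -0.07], [0.0, 0.0, -0.07], [0.0, 0.0, -0.07], [0.0, 0.0, -0.07], [0.0, 0.0, -0.07], [-0.0, 0.0, -0.07], [-0.0, 0.0, -0.086], [-0.0, 0.0, -0.086], [-0.0, 0.0, -0.085], [-0.0, 0.0, -0.086], [-0.0, 0.0, -0.086], [-0.0, 0.0, -0.086], [-0.0, 0.0, -0.085], [-0.0, 0.0, -0.086], [-0.0, 0.0, -0.087], [-0.0, 0.0, -0.086]]}
{"claw": [9, 9, 9, 9, 9], "delta_pos": [[4.31, -0.73, 0.0], [4.36, -0.36, 0.0], [4.37, 0.01, 0.0], [4.35, 0.4, 0.0], [4.3, 0.77, 0.0]], "angular": [[-0.0, 0.0, -0.086], [-0.0, 0.0, -0.086], [-0.0, 0.0, -0.087], [-0.0, 0.0, -0.086], [-0.0, 0.0, -0.086]]}
```

>>> carry_out(claw=[9,9,9,9,9,9,9,9,9,9,9,9,9,9,9,9,9,9,9,9], delta_pos=[[3.9,-1.9,0],[4.0,-1.6,0],[4.1,-1.4,0],[4.2,-1.1,0],[4.3,-0.8,0],[4.3,-0.5,0],[4.3,-0.2,0],[4.3,0.2,0],[4.3,0.5,0],[4.3,0.8,0],[4.0,-1.7,0],[4.1,-1.4,0],[4.2,-1.0,0],[4.3,-0.6,0],[4.3,-0.3,0],[4.4,0.1,0],[4.3,0.5,0],[4.0,-1.8,0],[4.1,-1.5,0],[4.2,-1.1,0]], angular=[[0,0,-0.07],[0,0,-0.07],[0,0,-0.07],[0,0,-0.07],[0,0,-0.07],[0,0,-0.07],[0,0,-0.07],[0,0,-0.07],[0,0,-0.07],[0,0,-0.07],[0,0,-0.086],[0,0,-0.086],[0,0,-0.086],[0,0,-0.086],[0,0,-0.086],[0,0,-0.086],[0,0,-0.086],[0,0,-0.086],[0,0,-0.086],[0,0,-0.086]])

```text
clock: 4.5
position: [0.4908, 0.1183, 0.1996]
ee_rot: [1.875, 2.52, 0.0]
force: [0.9, -0.0, -0.2]
width: 0.981
gripper_force: 0.0
```

```bash
python3 - <<'E'
from plan import *
plan([(.396,.314,.16,2.29)],9)
E
```

```text
5 rows; ends [0.396 0.314 0.16 ]
{"claw": [9, 9, 9, 9, 9], "delta_pos": [[4.29, -0.69, 0.79], [4.34, -0.32, 0.79], [4.35, 0.05, 0.79], [4.33, 0.42, 0.8], [4.28, 0.79, 0.79]], "angular": [[0.0, 0.0, -0.086], [0.0, 0.0, -0.085], [0.0, 0.0, -0.086], [0.0, 0.0, -0.085], [0.0, 0.0, -0.086]]}
```

>>> carry_out(claw=[9,9,9,9,9,9], delta_pos=[[4.3,-0.7,0.8],[4.3,-0.3,0.8],[4.4,0,0.8],[4.3,0.4,0.8],[4.3,0.8,0.8],[0,0,0]], angular=[[0,0,-0.086],[0,0,-0.086],[0,0,-0.086],[0,0,-0.086],[0,0,-0.086],[0,0,0]])

```text
clock: 5.1
position: [0.3928, 0.3183, 0.1594]
ee_rot: [-1.282, -2.865, -0.004]
force: [0.6, -0.7, 0.0]
width: 0.983
gripper_force: 0.0
```

```bash
python3 - <<'E'
from plan import *
from ov import *
p={n:arm.get_image(n) for n in('scene','top')}
it=[('nest',(.3956,.3138,.7175))]
a=overlay(p['top'],it,220,170,320,260,4,'');b=overlay(p['scene'],it,230,170,330,260,4,'')
cv2.imwrite('pics/g1.png',np.hstack([a,b]))
plan([(.396,.314,.047,2.29)],9,step=.03)
E
```

```text
4 rows; ends [0.396 0.314 0.047]
{"claw": [9, 9, 9, 9], "delta_pos": [[0.01, 0.01, 2.81], [0.02, 0.0, 2.81], [0.01, 0.01, 2.81], [0.01, 0.01, 2.81]], "angular": [[-0.0, -0.0, 0.0], [-0.0, -0.0, 0.0], [-0.0, -0.0, 0.001], [-0.0, -0.0, -0.0]]}
```

View pics/g1.png

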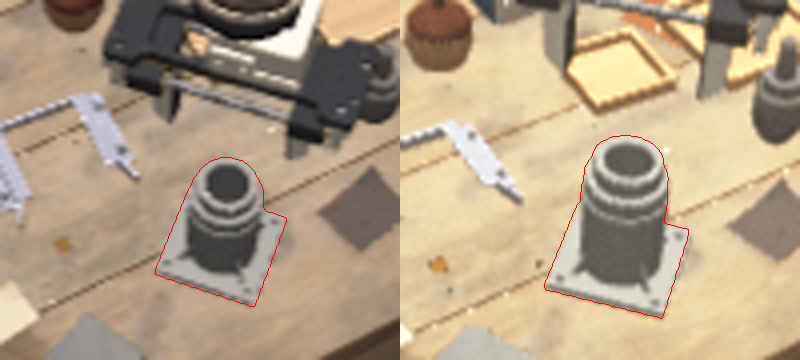

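```bash
python3 - <<'E'
from ov import *
P,D,G=pickle.load(open('d.pkl','rb'))
s=arm.observe()
print(s['position'],[proj(P[n],s['position']) for n in P])
E
```

```text
[0.39617934 0.31344028 0.1593878 ] [array([287.55733327, 194.88226181]), array([277.19889161, 206.40653594])]
```

>>> carry_out(claw=[9,9,9,9,9], delta_pos=[[0,0,2.8],[0,0,2.8],[0,0,2.8],[0,0,2.8],[0,0,0]], angular=[[0,0,0],[0,0,0],[0,0,0],[0,0,0],[0,0,0]])

```text
clock: 5.7
position: [0.3964, 0.3092, 0.0448]
ee_rot: [-1.303, -2.857, 0.009]
force: [-0.9, -1.2, -0.1]
width: 0.982
gripper_force: 0.0
```

>>> carry_out(claw=[5.5,5.5,5.5,5.5,5.5,5.5,5.5], delta_pos=[[0,0,0],[0,0,0],[0,0,0],[0,0,0],[0,0,0],[0,0,0],[0,0,0]], angular=[[0,0,0],[0,0,0],[0,0,0],[0,0,0],[0,0,0],[0,0,0],[0,0,0]], force=30)

```text
clock: 6.4
position: [0.3972, 0.3128, 0.048]
ee_rot: [1.299, 2.86, 0.001]
force: [-0.1, -0.4, 7.0]
width: 0.653
gripper_force: 30.0
```

```bash
python3 - <<'E'
from ov import *
from plan import *
np.set_printoptions(precision=4,suppress=True)
p={n:arm.get_image(n) for n in('scene','top')}
_,r,s=pose();print(s['position'],r.as_matrix()[:,0],s['width'],s['force'],s['gripper_force'])
it=[('nest',(.3956,.3138,.7175))]
a=overlay(p['top'],it,220,170,320,260,4,'');b=overlay(p['scene'],it,230,170,330,260,4,'')
cv2.imwrite('pics/g2.png',np.hstack([a,b]))
E
```

```text
[0.3972 0.3128 0.048 ] [-0.6577  0.7533 -0.0005] 0.6498297188024885 [-0.131  -1.6317  6.897 ] 30.00196249689907
```

View pics/g2.png

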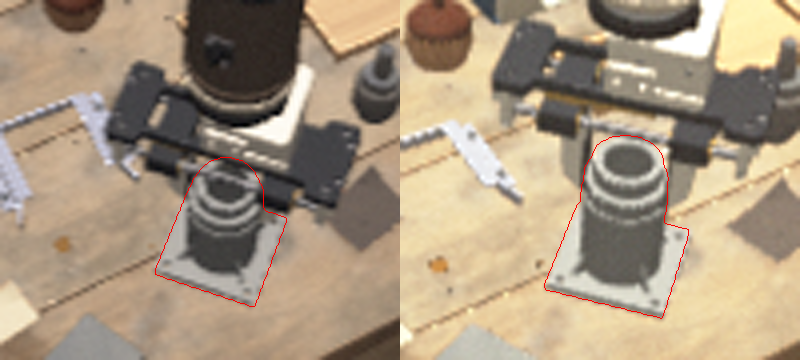

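>>> carry_out(claw=[5.5,5.5,5.5,5.5], delta_pos=[[0,0,-0.5],[0,0,-0.5],[0,0,0],[0,0,0]], angular=[[0,0,0],[0,0,0],[0,0,0],[0,0,0]])

```text
clock: 6.9
position: [0.3968, 0.3125, 0.0575]
ee_rot: [1.3, 2.86, -0.0]
force: [0.3, 0.4, -3.8]
width: 0.648
gripper_force: 30.0
```

```bash
python3 - <<'E'
from ov import *
from plan import *
np.set_printoptions(precision=4,suppress=True)
p={n:arm.get_image(n) for n in('scene','top')}
_,r,s=pose();print(s['position'],s['width'],s['force'],s['ft_torque'])
yaw=lambda r: np.arctan2(r.as_matrix()[1,0],r.as_matrix()[0,0]);print(yaw(r))
it=[('nest',(.3956,.3138,.7175))]
a=overlay(p['top'],it,220,170,320,260,4,'');b=overlay(p['scene'],it,230,170,330,260,4,'')
cv2.imwrite('pics/g3.png',np.hstack([a,b]))
m=np.array([.5405,.3997]);d=np.array([np.cos(-.05),np.sin(-.05)])
y=2.29-.7175-.05
e=m-d*.115; print('entry',e)
plan([(*(m-d*.11),.055,y)],5.5,step=.03)
E
```

```text
[0.3967 0.3124 0.0573] 0.6532826653878252 [-0.4697 -0.9173 -3.5023] [ 0.0308 -0.1263  0.0131]
2.2887292684542944
entry [0.4256 0.4054]
6 rows; ends [0.4306 0.4052 0.055 ]
{"claw": [5.5, 5.5, 5.5, 5.5, 5.5, 5.5], "delta_pos": [[0.79, 1.44, 0.04], [0.97, 1.33, 0.04], [1.13, 1.2, 0.03], [1.28, 1.04, 0.04], [1.4, 0.88, 0.04], [1.49, 0.68, 0.04]], "angular": [[-0.0, 0.0, 0.128], [-0.0, 0.0, 0.127], [-0.0, 0.0, 0.128], [-0.0, 0.0, 0.128], [-0.0, 0.0, 0.128], [-0.0, 0.0, 0.127]]}
```

View pics/g3.png

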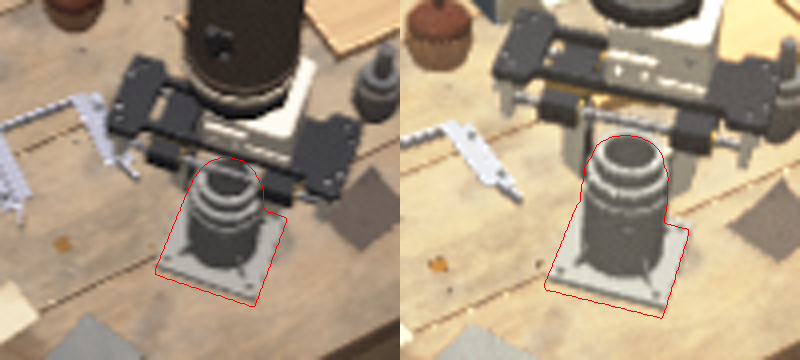

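>>> carry_out(claw=[5.5,5.5,5.5,5.5,5.5,5.5,5.5,5.5], delta_pos=[[0.8,1.4,0],[1.0,1.3,0],[1.1,1.2,0],[1.3,1.0,0],[1.4,0.9,0],[1.5,0.7,0],[0,0,0.5],[0,0,0]], angular=[[0,0,0.128],[0,0,0.128],[0,0,0.128],[0,0,0.128],[0,0,0.128],[0,0,0.127],[0,0,0],[0,0,0]])

```text
clock: 7.8
position: [0.4292, 0.4043, 0.0512]
ee_rot: [2.271, 2.171, -0.004]
force: [-0.8, -1.1, -4.0]
width: 0.649
gripper_force: 30.0
```

```bash
python3 - <<'E'
from ov import *
from plan import *
np.set_printoptions(precision=4,suppress=True)
p={n:arm.get_image(n) for n in('scene','top')}
_,r,s=pose();print(s['position'],s['width'],s['force'],np.arctan2(r.as_matrix()[1,0],r.as_matrix()[0,0]))
obs=[]
for n in p:
    m=np.zeros((384,512),bool)
    for l in('port','bush_large','bush_small'):
        for q in arm.trace(l,p[n])[:4]:
            c=np.array(q['centre'])*[512,384]
            print(n,l,round(q['conf'],2),c,q['region'].sum())
            if np.linalg.norm(c-proj(p[n],[*s['position'][:2],.05]))<22: m|=q['region']
    obs.append((p[n],m.astype(float)))
# flange-only fit restricted to lower part: compare mask under the socket
z=s['position'][2]-.048
print([fit([o],'nest',(*s['position'][:2],-.05),z=z) for o in obs],fit(obs,'nest',(*s['position'][:2],-.05),z=z))
it=[('nest',(*s['position'][:2],-.05)),('mount',(.5405,.3997,-.05))]
a=overlay(p['top'],it,200,160,300,250,4,'');b=overlay(p['scene'],it,200,160,300,250,4,'')
cv2.imwrite('pics/g4.png',np.hstack([a,b]));pickle.dump(p,open('g4.pkl','wb'))
E
```

```text
[0.4293 0.404  0.0519] 0.6531845726996006 [-0.6811 -0.4165 -3.4334] 1.5245385127420739
scene port 0.88 [254.1056 239.6928] 639
scene bush_large 0.44 [244.992  224.9088] 69
scene bush_small 0.95 [199.0144 282.3168] 468
scene bush_small 0.8 [143.2064 285.0048] 502
scene bush_small 0.52 [249.4976 216.8832] 65
top port 0.73 [241.408 235.392] 352
top bush_small 0.68 [275.0976 177.6   ] 429
top bush_small 0.56 [198.0928 282.0864] 291
top bush_small 0.52 [154.5216 276.096 ] 254
[(array([0.4274, 0.404 , 0.0189]), np.float64(0.6947984989741575)), (array([0.4298, 0.4055, 0.0587]), np.float64(0.44141831434898765))] (array([0.428 , 0.4039, 0.0117]), np.float64(0.565701207950638))
```

View pics/g4.png

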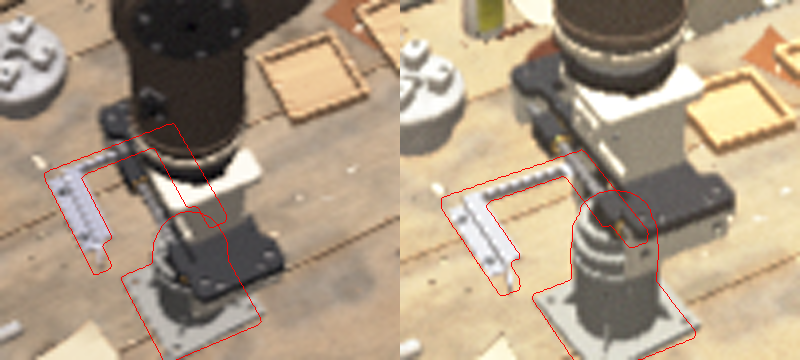

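>>> carry_out(claw=[5.5,5.5,5.5,5.5,5.5,5.5,5.5], delta_pos=[[0,0,0.3],[-0.1,1.0,0],[0,1.0,0],[0,1.0,0],[0,1.0,0],[0,1.0,0],[0,1.0,0]], angular=[[0,0,0],[0,0,0],[0,0,0],[0,0,0],[0,0,0],[0,0,0],[0,0,0]])

```text
clock: 8.9
position: [0.491, 0.4012, 0.0494]
ee_rot: [-2.276, -2.166, 0.0]
force: [-1.5, -0.2, -1.9]
width: 0.647
gripper_force: 30.0
```

>>> carry_out(claw=[5.5,5.5,5.5,5.5], delta_pos=[[0,1.0,0],[0,1.0,0],[0,1.0,0],[0,0,0]], angular=[[0,0,0],[0,0,0],[0,0,0],[0,0,0]])

```text
clock: 9.3
position: [0.5221, 0.3992, 0.0494]
ee_rot: [2.277, 2.163, 0.001]
force: [-0.1, -0.3, -3.9]
width: 0.651
gripper_force: 30.0
```

>>> carry_out(claw=[5.5,5.5,5.5,5.5,5.5,5.5], delta_pos=[[0,0.5,0.1],[0,0.5,0],[0,0.5,0],[0,0.3,0],[0,0.2,0],[0,0,0]], angular=[[0,0,0],[0,0,0],[0,0,0],[0,0,0],[0,0,0],[0,0,0]])

```text
clock: 9.9
position: [0.5386, 0.3992, 0.049]
ee_rot: [-2.273, -2.167, 0.002]
force: [-4.3, -2.1, 5.0]
width: 0.647
gripper_force: 30.0
```

>>> carry_out(claw=[5.5,5.5,5.5,5.5], delta_pos=[[0,0.2,-0.1],[0,0.2,0],[0,0.2,0],[0,0,0]], angular=[[0,0,0],[0,0,0],[0,0,0],[0,0,0]])

```text
clock: 10.3
position: [0.5437, 0.3995, 0.0495]
ee_rot: [-2.272, -2.166, 0.003]
force: [-7.7, 1.1, 3.4]
width: 0.654
gripper_force: 30.0
```

>>> carry_out(claw=[5.5,5.5,5.5,5.5], delta_pos=[[0,0.2,-0.1],[0,0.2,0],[0,0.2,0],[0,0,0]], angular=[[0,0,0],[0,0,0],[0,0,0],[0,0,0]])

```text
clock: 10.7
position: [0.5465, 0.4009, 0.0501]
ee_rot: [-2.267, -2.165, 0.007]
force: [-14.1, 2.8, 2.6]
width: 0.652
gripper_force: 30.0
```

>>> carry_out(claw=[5.5,5.5,9,9,9,9], delta_pos=[[0,-0.4,0.1],[0,-0.2,0],[0,0,0],[0,0,0],[0,0,0],[0,0,0]], angular=[[0,0,0],[0,0,0],[0,0,0],[0,0,0],[0,0,0],[0,0,0]])

```text
clock: 11.3
position: [0.5468, 0.3981, 0.0497]
ee_rot: [2.276, 2.165, 0.001]
force: [-0.4, 0.2, -0.8]
width: 0.945
gripper_force: 0.0
```

>>> carry_out(claw=[9,9,9,9,9,9], delta_pos=[[0,0,-3],[0,0,-4],[-4.5,0,-4],[-4.5,0,-3],[-4.5,0,0],[0,0,0]], angular=[[0,0,0],[0,0,0],[0,0,0],[0,0,0],[0,0,0],[0,0,0]])

```text
clock: 11.9
position: [0.5422, 0.2669, 0.1815]
ee_rot: [2.281, 2.153, -0.002]
force: [0.4, -0.4, 0.2]
width: 0.978
gripper_force: 0.0
```

```bash
cat > nest.py <<'E'
from ov import *
from plan import *
np.set_printoptions(precision=4,suppress=True)
def masks(p,labels,xyz,rad):
    obs=[]
    for n in p:
        m=np.zeros((384,512),bool);c0=proj(p[n],xyz)
        for l in labels:
            for q in arm.trace(l,p[n])[:4]:
                if np.linalg.norm(np.array(q['centre'])*[512,384]-c0)<rad: m|=q['region'];print(n,l,round(q['conf'],2),q['region'].sum())
        obs.append((p[n],m.astype(float)))
    return obs
def fitall(obs,name,q0,yaw=True,z=0): print(name,[fit([o],name,q0,yaw,z) for o in obs if o[1].any()],'J',fit([o for o in obs if o[1].any()],name,q0,yaw,z))
E
python3 - <<'E'
from nest import *
p={n:arm.get_image(n) for n in('scene','top')}
obs=masks(p,('port','bush_large','bush_small'),(.54,.40,.05),22)
fitall(obs,'nest',(.54,.40,-.05))
it=[('nest',(.5405,.3997,-.05)),('mount',(.5405,.3997,-.05))]
a=overlay(p['top'],it,195,160,275,240,5,'');b=overlay(p['scene'],it,195,160,275,240,5,'')
cv2.imwrite('pics/g5.png',np.hstack([a,b]))
E
```

```text
scene port 0.71 539
scene port 0.65 179
scene bush_large 0.43 87
scene bush_small 0.61 205
top port 0.32 162
top bush_small 0.68 147
nest [(array([ 0.5435,  0.3992, -0.0465]), np.float64(0.8443833568440219)), (array([0.6249, 0.3675, 0.5471]), np.float64(0.23892306823954396))] J (array([ 0.5444,  0.3986, -0.0508]), np.float64(0.5347314900438391))
```

View pics/g5.png

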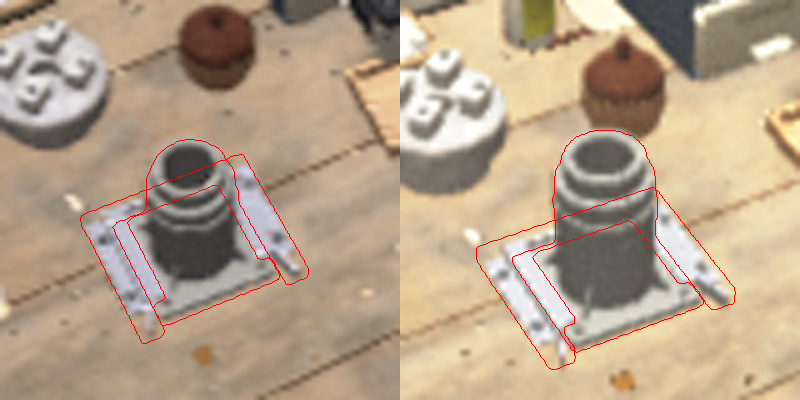

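```bash
python3 - <<'E'
from nest import *
plan([(.544,.399,.18,3.09)],8)
plan([(.544,.399,.0925,3.09)],8,start=(np.array([.544,.399,.18]),R.from_euler('z',3.09)*R.from_euler('x',np.pi)))
E
```

```text
11 rows; ends [0.544 0.399 0.18 ]
{"claw": [8, 8, 8, 8, 8, 8, 8, 8, 8, 8, 8], "delta_pos": [[1.12, -0.01, 0.0], [1.11, 0.15, 0.0], [1.08, 0.3, 0.0], [1.02, 0.45, 0.0], [0.95, 0.6, 0.01], [0.85, 0.72, -0.0], [0.74, 0.84, -0.0], [0.62, 0.93, -0.0], [0.48, 1.01, -0.0], [0.33, 1.07, -0.0], [0.17, 1.11, -0.0]], "angular": [[-0.0, -0.0, -0.142], [-0.0, -0.0, -0.143], [-0.0, -0.0, -0.142], [-0.0, -0.0, -0.143], [-0.0, -0.0, -0.142], [-0.0, -0.0, -0.142], [-0.0, -0.001, -0.143], [-0.0, 0.0, -0.142], [-0.0, 0.0, -0.143], [-0.0, 0.0, -0.142], [-0.0, 0.0, -0.142]]}
2 rows; ends [0.544  0.399  0.0925]
{"claw": [8, 8], "delta_pos": [[0.0, -0.0, 4.38], [0.0, -0.0, 4.37]], "angular": [[0.0, 0.0, 0.0], [0.0, 0.0, 0.0]]}
```

>>> carry_out(claw=[8,8,8,8,8,8,8,8,8,8,8,8,8,8,8], delta_pos=[[1.1,0,0],[1.1,0.2,0],[1.1,0.3,0],[1.0,0.5,0],[1.0,0.6,0],[0.8,0.7,0],[0.7,0.8,0],[0.6,0.9,0],[0.5,1.0,0],[0.3,1.1,0],[0.2,1.1,0],[0,0,0],[0,0,2.5],[0,0,2.5],[0,0,0]], angular=[[0,0,-0.142],[0,0,-0.143],[0,0,-0.142],[0,0,-0.143],[0,0,-0.142],[0,0,-0.142],[0,0,-0.143],[0,0,-0.142],[0,0,-0.143],[0,0,-0.142],[0,0,-0.142],[0,0,0],[0,0,0],[0,0,0],[0,0,0]])

```text
clock: 13.8
position: [0.5443, 0.3945, 0.1269]
ee_rot: [-0.09, -3.136, 0.007]
force: [-0.3, -1.2, 0.7]
width: 0.872
gripper_force: 0.0
```

```bash
python3 - <<'E'
from nest import *
_,r,s=pose();print(s['position'],s['joints'],r.as_matrix()[:,2])
plan([(.544,.399,.0925,3.09)],8)
E
```

```text
[0.5443 0.3945 0.1269] [-0.2368  0.7093 -0.7996  1.4772  0.5277  1.1856  0.3948] [-0.0041 -0.0044 -1.    ]
1 rows; ends [0.544  0.399  0.0925]
{"claw": [8], "delta_pos": [[0.05, 0.46, 3.43]], "angular": [[-0.005, -0.004, -0.006]]}
```

>>> carry_out(claw=[8,8,8], delta_pos=[[0,0.4,1.7],[0,0,1.7],[0,0,0]], angular=[[-0.005,-0.004,-0.006],[0,0,0],[0,0,0]])

```text
clock: 14.1
position: [0.5452, 0.3995, 0.0945]
ee_rot: [0.078, 3.139, 0.003]
force: [-0.2, -0.4, -0.3]
width: 0.87
gripper_force: 0.0
```

>>> carry_out(claw=[4,4,4,4,4,4], delta_pos=[[0,0,0],[0,0,0],[0,0,0],[0,0,0],[0,0,0],[0,0,0]], angular=[[0,0,0],[0,0,0],[0,0,0],[0,0,0],[0,0,0],[0,0,0]], force=25)

```text
clock: 14.7
position: [0.5459, 0.4009, 0.0966]
ee_rot: [0.075, 3.136, 0.008]
force: [-0.3, -0.1, 0.4]
width: 0.445
gripper_force: 0.0
```

>>> carry_out(claw=[8,8,8,8,8,8], delta_pos=[[0,0,0],[0,0,0],[0,0,0],[0,0,0],[0,0,0.4],[0,0,0.4]], angular=[[0,0,0],[0,0,0],[0,0,0],[0,0,0],[0,0,0],[0,0,0]])

```text
clock: 15.3
position: [0.5459, 0.4009, 0.0881]
ee_rot: [0.075, 3.137, 0.008]
force: [0.2, -0.0, 0.5]
width: 0.862
gripper_force: 0.0
```

```bash
python3 - <<'E'
from nest import *
p={n:arm.get_image(n) for n in('scene','top')}
for i in range(3):
    s=arm.observe();print(s['position'],s['width'])
    arm.get_image('top') if i<2 else 0
for n in p:
  for q in arm.trace('bush_small',p[n])[:4]:
    ys,xs=np.nonzero(q['region']);print(n,round(q['conf'],2),np.array(q['centre'])*[512,384],xs.min(),xs.max(),ys.min(),ys.max())
  print(n,proj(p[n],(.544,.399,.106)),proj(p[n],(.544,.399,.09)))
a=[cv2.resize(p[n]['frame'][150:250,185:285,::-1],None,fx=4,fy=4,interpolation=cv2.INTER_CUBIC) for n in p]
cv2.imwrite('pics/g6.png',np.hstack(a))
E
```

```text
[0.5456 0.4004 0.0875] 0.8702214757790898
[0.5457 0.4006 0.0879] 0.8698663235306298
[0.5458 0.4008 0.0882] 0.8682899814850376
scene 0.9 [144.6912 283.0848] 132 154 271 300
scene 0.72 [198.912 283.392] 189 209 272 300
scene 0.61 [238.592  190.1184] 227 244 186 199
scene 0.38 [234.9056 201.792 ] 226 246 194 204
scene [234.9041 190.0291] [234.9841 194.0655]
top 0.67 [153.088  277.9008] 144 161 270 291
top 0.64 [199.9872 281.3952] 191 207 273 293
top 0.51 [227.1744 194.8032] 225 239 187 200
top [232.1877 192.6626] [232.3535 195.3183]
```

>>> carry_out(claw=[4.5,4.5,4.5,4.5,4.5], delta_pos=[[0,0,0],[0,0,0],[0,0,0],[0,0,0],[0,0,0]], angular=[[0,0,0],[0,0,0],[0,0,0],[0,0,0],[0,0,0]], force=20)

```text
clock: 16.1
position: [0.5459, 0.4009, 0.0885]
ee_rot: [0.075, 3.137, 0.008]
force: [-0.1, -0.3, -0.6]
width: 0.511
gripper_force: 0.0
```

```bash
python3 - <<'E'
from nest import *
p={n:arm.get_image(n) for n in('scene','top')}
s=arm.observe();print(s['position'],s['width'],s['gripper_force'],proj(p['scene'],s['position']),proj(p['top'],s['position']))
a=[cv2.resize(p[n]['frame'][165:245,195:275,::-1],None,fx=5,fy=5,interpolation=cv2.INTER_CUBIC) for n in p]
cv2.imwrite('pics/g7.png',np.hstack(a))
E
```

```text
[0.5459 0.4009 0.0885] 0.49377779096448915 0.0 [234.1458 194.3023] [231.6239 195.3866]
```

View pics/g7.png

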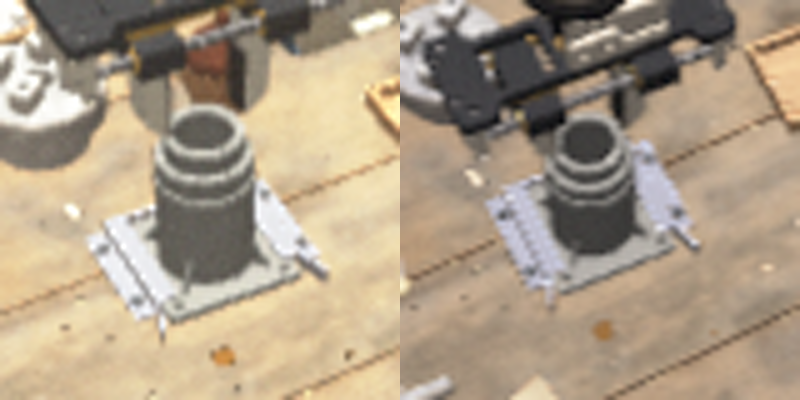

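```bash
python3 - <<'E'
from nest import *
P,D,G=pickle.load(open('d.pkl','rb'))
f=lambda n,X,o: ((proj(P[n],X)-[195,165])*5+[o,0]).round()
for z in (.0885,.1,.11,.12,.13,.14,.15):
    print(z,'scene +y',f('scene',(.546,.425,z),0),f('scene',(.546,.435,z),0),'-y',f('scene',(.546,.377,z),0),f('scene',(.546,.367,z),0),'top',f('top',(.546,.425,z),400),f('top',(.546,.377,z),400))
print(f('scene',(.544,.399,.106),0),f('top',(.544,.399,.106),400))
print(f('scene',(.544,.4245,.1),0),f('scene',(.544,.3735,.1),0))
E
```

```text
0.0885 scene +y [161. 159.] [146. 165.] -y [230. 134.] [244. 128.] top [551. 166.] [614. 138.]
0.1 scene +y [160. 145.] [145. 150.] -y [230. 119.] [244. 114.] top [551. 156.] [614. 128.]
0.11 scene +y [160. 132.] [145. 138.] -y [230. 107.] [244. 101.] top [550. 148.] [613. 120.]
0.12 scene +y [159. 119.] [144. 125.] -y [229.  94.] [244.  89.] top [549. 140.] [613. 112.]
0.13 scene +y [159. 106.] [144. 112.] -y [229.  81.] [244.  76.] top [548. 131.] [613. 103.]
0.14 scene +y [158.  93.] [143.  99.] -y [229.  68.] [244.  62.] top [548. 122.] [612.  94.]
0.15 scene +y [158.  80.] [143.  85.] -y [229.  54.] [244.  49.] top [547. 114.] [612.  85.]
[200. 125.] [586. 138.]
[162. 147.] [236. 119.]
```

>>> carry_out(claw=[8,8,8,8,8,8,8], delta_pos=[[0,0,0],[0,0,0],[0,0,0],[0,0,0.3],[0,0,0.4],[0,0,0.5],[0,0,0]], angular=[[0,0,0],[0,0,0],[0,0,0],[0,0,0],[0,0,0],[0,0,0],[0,0,0]])

```text
clock: 16.9
position: [0.5456, 0.4004, 0.0753]
ee_rot: [0.075, 3.138, 0.006]
force: [-0.8, 0.4, -0.2]
width: 0.873
gripper_force: 0.0
```

>>> carry_out(claw=[4.5,4.5,4.5,4.5,4.5], delta_pos=[[0,0,0],[0,0,0],[0,0,0],[0,0,0],[0,0,0]], angular=[[0,0,0],[0,0,0],[0,0,0],[0,0,0],[0,0,0]], force=25)

```text
clock: 17.4
position: [0.5459, 0.4006, 0.0765]
ee_rot: [0.075, 3.137, 0.007]
force: [-0.8, -1.1, 0.9]
width: 0.529
gripper_force: 25.0
```

>>> carry_out(claw=[4.5,4.5,4.5,4.5], delta_pos=[[0,0,-0.3],[0,0,-0.3],[0,0,-0.3],[0,0,-0.3]], angular=[[0,0,0],[0,0,0],[0,0,0],[0,0,0]], force=35)

```text
clock: 17.8
position: [0.5458, 0.4009, 0.0886]
ee_rot: [0.075, 3.137, 0.008]
force: [-0.5, -0.2, -4.2]
width: 0.525
gripper_force: 35.0
```

>>> carry_out(claw=[4.5,4.5,4.5,4.5], delta_pos=[[0,0,-0.5],[0,0,-0.5],[0,0,-0.5],[0,0,0]], angular=[[0,0,0],[0,0,0],[0,0,0],[0,0,0]])

```text
clock: 18.2
position: [0.5461, 0.4013, 0.1046]
ee_rot: [0.075, 3.135, 0.009]
force: [-0.6, -0.8, -1.1]
width: 0.521
gripper_force: 35.0
```

```bash
python3 - <<'E'
from nest import *
p={n:arm.get_image(n) for n in('scene','top')}
_,r,s=pose()
obs=masks(p,('bush_small',),(*s['position'][:2],s['position'][2]+0),15)
fitall(obs,'bush_small',(*s['position'][:2],0),False,s['position'][2]-.0345)
a=plan([(.546,.401,.18,3.09),(.535,-.079,.20,3.09)],4.5)
plan([(.535,-.079,.05,3.09,.035)],4.5,start=a)
E
```

```text
scene bush_small 0.66 287
top bush_small 0.71 201
bush_small [(array([0.545 , 0.3995, 0.    ]), np.float64(0.7485335505087473)), (array([0.5471, 0.4   , 0.    ]), np.float64(0.7145805731817865))] J (array([0.5463, 0.3994, 0.    ]), np.float64(0.7274017160062471))
13 rows; ends [ 0.535 -0.079  0.2  ]
{"claw": [4.5, 4.5, 4.5, 4.5, 4.5, 4.5, 4.5, 4.5, 4.5, 4.5, 4.5, 4.5, 4.5], "delta_pos": [[-0.01, 0.01, -3.8], [-0.01, 0.0, -3.8], [-0.13, -4.36, -0.18], [-0.12, -4.37, -0.18], [-0.13, -4.36, -0.18], [-0.13, -4.36, -0.18], [-0.12, -4.36, -0.18], [-0.13, -4.37, -0.18], [-0.13, -4.36, -0.18], [-0.12, -4.36, -0.18], [-0.13, -4.36, -0.18], [-0.13, -4.37, -0.18], [-0.13, -4.36, -0.18]], "angular": [[0.003, 0.002, 0.002], [0.003, 0.003, 0.002], [-0.0, -0.0, -0.0], [-0.0, -0.0, -0.0], [-0.0, -0.0, -0.0], [-0.0, -0.0, -0.0], [-0.0, -0.0, -0.0], [-0.0, -0.0, -0.0], [-0.0, -0.0, -0.0], [-0.0, -0.0, -0.0], [-0.0, -0.0, -0.0], [-0.0, -0.0, -0.0], [-0.0, -0.0, -0.0]]}
5 rows; ends [ 0.535 -0.079  0.05 ]
{"claw": [4.5, 4.5, 4.5, 4.5, 4.5], "delta_pos": [[0.0, 0.0, 3.0], [0.0, 0.0, 3.0], [0.0, 0.0, 3.0], [0.0, 0.0, 3.0], [0.0, 0.01, 3.0]], "angular": [[-0.0, -0.0, -0.0], [-0.0, -0.0, -0.0], [-0.0, -0.0, -0.0], [-0.0, -0.0, -0.0], [-0.0, -0.0, -0.0]]}
```

>>> carry_out(claw=[4.5,4.5,4.5,4.5,4.5,4.5,4.5,4.5,4.5,4.5,4.5,4.5,4.5,4.5,4.5], delta_pos=[[0,0,-3.8],[0,0,-3.8],[-0.1,-2.4,-0.2],[-0.1,-4.4,-0.2],[-0.1,-4.4,-0.2],[-0.1,-4.4,-0.2],[-0.1,-4.4,-0.2],[-0.1,-4.4,-0.2],[-0.1,-4.4,-0.2],[-0.1,-4.4,-0.2],[-0.1,-4.4,-0.2],[-0.1,-4.4,-0.2],[-0.1,-4.0,-0.2],[-0.1,-1.8,0],[0,0,0]], angular=[[0.003,0.003,0.002],[0.003,0.003,0.002],[0,0,0],[0,0,0],[0,0,0],[0,0,0],[0,0,0],[0,0,0],[0,0,0],[0,0,0],[0,0,0],[0,0,0],[0,0,0],[0,0,0],[0,0,0]])

```text
clock: 19.9
position: [0.5328, -0.0814, 0.2017]
ee_rot: [-0.091, -3.138, 0.004]
force: [-0.8, 0.3, -0.5]
width: 0.521
gripper_force: 35.0
```

```bash
python3 - <<'E'
from nest import *
p={n:arm.get_image(n) for n in('scene','top')}
_,r,s=pose();print(s['position'],s['force'],s['width'],s['joints'])
obs=masks(p,('bush_small',),(*s['position'][:2],s['position'][2]),18)
fitall(obs,'bush_small',(*s['position'][:2],0),False,s['position'][2]-.0345)
for n in p:
  for q in arm.place_of('tray_small',p[n])[:2]+arm.place_of('vice',p[n])[:2]: print(n,q['conf'],atz(p[n],q['centre'],0))
plan([(.535,-.079,.05,3.09,.035)],4.5)
E
```

```text
[ 0.5329 -0.077   0.202 ] [-0.5097  0.4483 -0.4135] 0.5218452522993087 [ 0.6976  0.4381 -0.8994  1.7273  0.3711  1.159   1.2103]
scene bush_small 0.53 296
top bush_small 0.48 243
bush_small [(array([ 0.5292, -0.0812,  0.    ]), np.float64(0.8741945310120206)), (array([ 0.5319, -0.0806,  0.    ]), np.float64(0.8104628140903836))] J (array([ 0.5302, -0.0814,  0.    ]), np.float64(0.8325647985279636))
scene 0.6 [0.5342 0.3864 0.    ]
scene 0.49 [0.68   0.3105 0.    ]
scene 0.37 [0.4458 0.1227 0.    ]
top 0.54 [ 0.5357 -0.0901  0.    ]
top 0.74 [0.5488 0.3858 0.    ]
5 rows; ends [ 0.535 -0.079  0.05 ]
{"claw": [4.5, 4.5, 4.5, 4.5, 4.5], "delta_pos": [[-0.05, -0.05, 3.04], [-0.05, -0.05, 3.04], [-0.05, -0.05, 3.04], [-0.04, -0.05, 3.04], [-0.05, -0.06, 3.04]], "angular": [[-0.0, -0.0, 0.0], [-0.0, -0.001, 0.001], [-0.001, -0.0, -0.0], [0.0, -0.0, 0.0], [0.0, -0.001, 0.001]]}
```

>>> carry_out(claw=[4.5,4.5,4.5,4.5,4.5,4.5], delta_pos=[[-0.4,-0.1,3.0],[0,0,3.5],[0,0,3.5],[0,0,3.2],[0,0,2.0],[0,0,0]], angular=[[0,0,0],[0,0,0],[0,0,0],[0,0,0],[0,0,0],[0,0,0]])

```text
clock: 20.9
position: [0.5345, -0.0783, 0.0474]
ee_rot: [-0.08, -3.134, 0.001]
force: [1.2, -0.4, -0.7]
width: 0.516
gripper_force: 35.0
```

>>> carry_out(claw=[4.5,4.5,4.5,4.5], delta_pos=[[0,0,0.4],[0,0,0.4],[0,0,0],[0,0,0]], angular=[[0,0,0],[0,0,0],[0,0,0],[0,0,0]])

```text
clock: 21.3
position: [0.537, -0.0788, 0.0426]
ee_rot: [-0.082, -3.14, 0.002]
force: [0.3, 0.6, 0.2]
width: 0.522
gripper_force: 35.0
```

>>> carry_out(claw=[4.5,4.5,4.5], delta_pos=[[0,0,0.2],[0,0,0.1],[0,0,0]], angular=[[0,0,0],[0,0,0],[0,0,0]])

```text
clock: 21.6
position: [0.5367, -0.0789, 0.0391]
ee_rot: [-0.082, -3.139, 0.002]
force: [-1.0, -1.0, 2.2]
width: 0.526
gripper_force: 35.0
```

>>> carry_out(claw=[7,7,7,7,7,7,7,7], delta_pos=[[0,0,0],[0,0,0],[0,0,0],[0,0,-2.0],[0,0,-4.0],[0,0,-4.5],[0,4.5,-4.5],[0,4.5,0]], angular=[[0,0,0],[0,0,0],[0,0,0],[0,0,0],[0,0,0],[0,0,0],[0,0,0],[0,0,0]])

```text
clock: 22.4
position: [0.5439, 0.001, 0.1838]
ee_rot: [0.09, 3.135, -0.002]
force: [1.1, 0.6, 0.2]
width: 0.763
gripper_force: 0.0
```

```bash
python3 - <<'E'
from nest import *
_,r,s=pose();print(s['position'])
a=plan([(.545,.28,.18,3.09),],8.5)
p={n:arm.get_image(n) for n in('top','scene')}
obs=masks(p,('bush_small',),(.536,-.079,.04),15)
fitall(obs,'bush_small',(.536,-.079,0),False,.004)
E
```

```text
[0.5439 0.001  0.1838]
7 rows; ends [0.545 0.28  0.18 ]
{"claw": [8.5, 8.5, 8.5, 8.5, 8.5, 8.5, 8.5], "delta_pos": [[0.21, 3.98, 0.05], [0.21, 3.98, 0.05], [0.2, 3.98, 0.05], [0.21, 3.98, 0.05], [0.2, 3.98, 0.05], [0.19, 3.98, 0.06], [0.19, 3.98, 0.05]], "angular": [[-0.0, 0.001, -0.001], [-0.0, 0.001, -0.001], [-0.001, 0.0, -0.0], [0.0, 0.001, -0.001], [0.0, 0.001, -0.001], [-0.0, 0.001, -0.001], [-0.0, 0.0, -0.001]]}
top bush_small 0.53 190
scene bush_small 0.55 175
bush_small [(array([ 0.5367, -0.0804,  0.    ]), np.float64(0.8083408461050453)), (array([ 0.5436, -0.0916,  0.    ]), np.float64(0.6353258081067215))] J (array([ 0.5372, -0.0822,  0.    ]), np.float64(0.7162928875348542))
```

>>> carry_out(claw=[8.5,8.5,8.5,8.5,8.5,8.5,8.5,8.5], delta_pos=[[0.2,4.0,0],[0.2,4.0,0],[0.2,4.0,0],[0.2,4.0,0],[0.2,4.0,0],[0.2,4.0,0],[0.2,4.0,0],[0,0,0]], angular=[[0,0,0],[0,0,0],[0,0,0],[0,0,0],[0,0,0],[0,0,0],[0,0,0],[0,0,0]])

```text
clock: 23.4
position: [0.5397, 0.2873, 0.1785]
ee_rot: [-0.072, -3.137, -0.003]
force: [-0.5, -0.8, 0.7]
width: 0.924
gripper_force: 0.0
```

```bash
cat >> nest.py <<'E'
M['nest2']=M['nest'][:4]
E
python3 - <<'E'
from nest import *
p={n:arm.get_image(n) for n in('top','scene')}
obs=masks(p,('port','bush_large','bush_small'),(.544,.399,.045),20)
fitall(obs,'nest2',(.544,.399,-.05))
a=plan([(.5455,.400,.13,3.09)],8.5)
plan([(.5455,.400,.062,3.09)],8.5,start=a,step=.03)
E
```

```text
top port 0.59 342
top bush_large 0.66 203
top bush_large 0.49 398
top bush_small 0.23 364
scene port 0.76 533
scene bush_large 0.83 272
nest2 [(array([ 0.5439,  0.3959, -0.1074]), np.float64(0.8340214247045764)), (array([ 0.5408,  0.3957, -0.0779]), np.float64(0.8641030974221399))] J (array([ 0.5422,  0.3958, -0.1136]), np.float64(0.8435290833204601))
3 rows; ends [0.5455 0.4    0.13  ]
{"claw": [8.5, 8.5, 8.5], "delta_pos": [[0.1, 3.99, 1.62], [0.09, 3.99, 1.63], [0.09, 3.99, 1.62]], "angular": [[-0.001, -0.001, -0.001], [-0.0, -0.0, -0.001], [-0.001, -0.001, -0.0]]}
3 rows; ends [0.5455 0.4    0.062 ]
{"claw": [8.5, 8.5, 8.5], "delta_pos": [[0.0, -0.0, 2.27], [0.0, -0.0, 2.27], [0.0, -0.01, 2.26]], "angular": [[0.0, 0.0, -0.0], [0.0, 0.0, -0.0], [0.0, 0.0, -0.0]]}
```

>>> carry_out(claw=[8.5,8.5,8.5,8.5,8.5,8.5,8.5,8.5], delta_pos=[[0.2,3.9,1.6],[0.2,3.9,1.6],[0.1,3.9,1.6],[0,0,0],[0,0,2.3],[0,0,2.3],[0,0,2.2],[0,0,0]], angular=[[0,0,0],[0,0,0],[0,0,0],[0,0,0],[0,0,0],[0,0,0],[0,0,0],[0,0,0]])

```text
clock: 24.6
position: [0.5417, 0.396, 0.0599]
ee_rot: [-0.083, -3.135, 0.008]
force: [-0.5, -0.2, -0.2]
width: 0.926
gripper_force: 0.0
```

>>> carry_out(claw=[5,5,5,5,5], delta_pos=[[0,0,0],[0,0,0],[0,0,0],[0,0,0],[0,0,0]], angular=[[0,0,0],[0,0,0],[0,0,0],[0,0,0],[0,0,0]], force=25)

```text
clock: 25.1
position: [0.5425, 0.3991, 0.0634]
ee_rot: [-0.082, -3.139, 0.001]
force: [-0.5, -0.2, -0.1]
width: 0.565
gripper_force: 0.0
```

>>> carry_out(claw=[8.5,8.5,8.5,8.5,8.5,8.5,8.5], delta_pos=[[0,0,0],[0,0,0],[0,0,0],[0,0,0],[0,0,0.5],[0,0,0.6],[0,0,0]], angular=[[0,0,0],[0,0,0],[0,0,0],[0,0,0],[0,0,0],[0,0,0],[0,0,0]])

```text
clock: 25.8
position: [0.5418, 0.3983, 0.0505]
ee_rot: [-0.081, -3.137, 0.004]
force: [0.5, 0.1, 0.1]
width: 0.922
gripper_force: 0.0
```

>>> carry_out(claw=[5,5,5,5,5], delta_pos=[[0,0,0],[0,0,0],[0,0,0],[0,0,0],[0,0,0]], angular=[[0,0,0],[0,0,0],[0,0,0],[0,0,0],[0,0,0]], force=45)

```text
clock: 26.3
position: [0.5424, 0.3985, 0.0519]
ee_rot: [-0.082, -3.139, 0.003]
force: [-0.7, -3.0, 1.6]
width: 0.648
gripper_force: 45.0
```

>>> carry_out(claw=[5,5,5,5], delta_pos=[[0,0,-0.3],[0,0,-0.2],[0,0,-0.2],[0,0,-0.1]], angular=[[0,0,0],[0,0,0],[0,0,0],[0,0,0]])

```text
clock: 26.7
position: [0.5419, 0.3987, 0.0596]
ee_rot: [-0.081, -3.138, 0.002]
force: [-0.6, -0.1, -3.8]
width: 0.644
gripper_force: 45.0
```

>>> carry_out(claw=[5,5,5], delta_pos=[[0,0,-0.3],[0,0,-0.3],[0,0,-0.3]], angular=[[0,0,0],[0,0,0],[0,0,0]])

```text
clock: 27.0
position: [0.5423, 0.399, 0.0691]
ee_rot: [-0.081, -3.138, 0.001]
force: [-0.4, 0.1, -7.7]
width: 0.647
gripper_force: 45.0
```

>>> carry_out(claw=[5,5,5], delta_pos=[[0,0,-0.4],[0,0,-0.4],[0,0,0]], angular=[[0,0,0],[0,0,0],[0,0,0]])

```text
clock: 27.3
position: [0.5427, 0.3996, 0.078]
ee_rot: [-0.082, -3.14, -0.0]
force: [-0.7, -0.1, -3.1]
width: 0.646
gripper_force: 45.0
```

```bash
python3 - <<'E'
from nest import *
p={n:arm.get_image(n) for n in('top','scene')}
_,r,s=pose();print(s['position'],s['force'],s['width'])
for l in('port','bush_large'):
    obs=masks(p,(l,),(.544,.399,.04 if l=='port' else .1),18)
    if l=='port': 
        for z in(0,.03): print(z);fitall(obs,'nest2',(.543,.398,-.05),True,z)
    for n,o in zip(p,obs):
        ys,xs=np.nonzero(o[1]);print(n,xs.min(),xs.max(),ys.min(),ys.max(),proj(p[n],(.543,.398,0)),proj(p[n],(.543-.045,.398,0)))
E
```

```text
[0.5427 0.3994 0.0776] [ 0.2085 -0.0178 -3.4399] 0.6452952158070725
top port 0.65 353
scene port 0.7 497
0
nest2 [(array([ 0.546 ,  0.3994, -0.0834]), np.float64(0.49425527355447735)), (array([ 0.546 ,  0.3998, -0.118 ]), np.float64(0.5393166298689375))] J (array([ 0.546 ,  0.3997, -0.1213]), np.float64(0.5151879469462171))
0.03
nest2 [(array([ 0.5273,  0.407 , -0.1131]), np.float64(0.4714727926965321)), (array([ 0.5185,  0.4142, -0.1287]), np.float64(0.5054559812390821))] J (array([ 0.5195,  0.4095, -0.165 ]), np.float64(0.4824910077187953))
top 221 248 201 222 [233.6061 209.464 ] [239.4265 218.9511]
scene 221 253 202 227 [235.838  215.6195] [242.9224 224.2378]
top bush_large 0.78 216
scene bush_large 0.53 351
top 225 240 187 204 [233.6061 209.464 ] [239.4265 218.9511]
scene 228 245 182 204 [235.838  215.6195] [242.9224 224.2378]
```

>>> carry_out(claw=[5,5,5,5,5,5,5,5], delta_pos=[[0,0,-1],[0,0,-1],[0,0,-1],[0,0,-1],[0,0,-1],[0,0,-2],[0,0,-3],[0,0,0]], angular=[[0,0,0],[0,0,0],[0,0,0],[0,0,0],[0,0,0],[0,0,0],[0,0,0],[0,0,0]])

```text
clock: 28.4
position: [0.5438, 0.4016, 0.1827]
ee_rot: [0.081, 3.137, 0.008]
force: [1.0, 1.2, -1.1]
width: 0.645
gripper_force: 45.0
```

```bash
python3 - <<'E'
from nest import *
p={n:arm.get_image(n) for n in('top','scene')}
_,r,s=pose();print(s['position'],s['force'],s['width'])
obs=masks(p,('port',),(.544,.399,.04),18)
fitall(obs,'port',(.543,.398,-.05))
obs=masks(p,('bush_large',),(.544,.399,s['position'][2]),18)
fitall(obs,'bush_large',(.543,.398,0),False,s['position'][2]-.036)
for w,st in(((.581,.193,.19,3.09),.045),):
    a=plan([(*w,st)],5)
E
```

```text
[0.5429 0.3997 0.1785] [ 0.5883  0.5918 -1.1616] 0.6498119880390278
top port 0.91 575
scene port 0.84 744
port [(array([ 0.545 ,  0.3981, -0.0879]), np.float64(0.8528747439257137)), (array([0.5422, 0.3977, 1.4554]), np.float64(0.8614879921341242))] J (array([ 0.5428,  0.3981, -0.1241]), np.float64(0.8502195457218775))
top bush_large 0.87 358
scene bush_large 0.94 528
bush_large [(array([0.5482, 0.4012, 0.    ]), np.float64(0.812323981319739)), (array([0.5456, 0.399 , 0.    ]), np.float64(0.8997303095723289))] J (array([0.5448, 0.3997, 0.    ]), np.float64(0.8442157723710758))
5 rows; ends [0.581 0.193 0.19 ]
{"claw": [5, 5, 5, 5, 5], "delta_pos": [[-0.99, -4.07, -0.28], [-0.98, -4.06, -0.27], [-0.99, -4.07, -0.28], [-0.99, -4.06, -0.28], [-0.98, -4.07, -0.28]], "angular": [[-0.0, -0.001, -0.0], [-0.001, -0.0, -0.0], [-0.0, -0.001, -0.0], [-0.001, -0.0, -0.0], [-0.0, -0.001, -0.0]]}
```

>>> carry_out(claw=[5,5,5,5,5,5,5,5,5,5,5], delta_pos=[[-0.9,-3.0,-0.3],[-0.9,-4.1,0],[-0.9,-4.1,0],[-0.9,-4.1,0],[-0.9,-4.1,0],[-0.2,-1.1,0],[0,0,3.0],[0,0,4.0],[0,0,3.5],[0,0,2.3],[0,0,0]], angular=[[0,0,0],[0,0,0],[0,0,0],[0,0,0],[0,0,0],[0,0,0],[0,0,0],[0,0,0],[0,0,0],[0,0,0],[0,0,0]])

```text
clock: 29.8
position: [0.576, 0.1907, 0.0482]
ee_rot: [-0.08, -3.132, 0.005]
force: [0.3, -0.4, -0.2]
width: 0.647
gripper_force: 45.0
```

```bash
python3 - <<'E'
from nest import *
p={n:arm.get_image(n) for n in('top','scene')}
_,r,s=pose();print(s['position'],s['force'],s['width'])
obs=masks(p,('bush_large',),(*s['position'][:2],s['position'][2]),18)
fitall(obs,'bush_large',(*s['position'][:2],0),False,s['position'][2]-.036)
obs=masks(p,('tray_middle',),(.581,.193,0),18)
fitall(obs,'tray_middle',(.581,.193,-.06))
E
```

```text
[0.5783 0.1924 0.0521] [ 1.4664  0.8598 -0.2214] 0.6443010034311426
top bush_large 0.81 252
scene bush_large 0.76 329
bush_large [(array([0.5739, 0.1945, 0.    ]), np.float64(0.7291914893617022)), (array([0.5755, 0.192 , 0.    ]), np.float64(0.7616639581649977))] J (array([0.5764, 0.193 , 0.    ]), np.float64(0.7449626576002241))
top tray_middle 0.78 205
scene tray_middle 0.52 257
tray_middle [(array([ 0.5818,  0.1963, -0.0386]), np.float64(0.45808164736707907)), (array([ 0.5793,  0.1933, -0.0704]), np.float64(0.5504818646728215))] J (array([ 0.5798,  0.1942, -0.0758]), np.float64(0.5011975613723887))
```

Good alignment (about +2 mm in x to go). Lower to the floor.

>>> carry_out(claw=[5,5,5,5,5], delta_pos=[[-0.2,0,0.4],[0,0,0.3],[0,0,0.3],[0,0,0.3],[0,0,0]], angular=[[0,0,0],[0,0,0],[0,0,0],[0,0,0],[0,0,0]])

```text
clock: 30.6
position: [0.5807, 0.1917, 0.0401]
ee_rot: [-0.082, -3.139, 0.003]
force: [-3.6, -3.8, 13.9]
width: 0.648
gripper_force: 45.0
```

>>> carry_out(claw=[5,5,8,8,8,8,8,8,8,8], delta_pos=[[0,0,-0.3],[0,0,0],[0,0,0],[0,0,0],[0,0,0],[0,0,-2],[0,0,-4],[0,0,-4.5],[0,2,-3],[0,0,0]], angular=[[0,0,0],[0,0,0],[0,0,0],[0,0,0],[0,0,0],[0,0,0],[0,0,0],[0,0,0],[0,0,0],[0,0,0]])

```text
clock: 31.6
position: [0.5833, 0.2164, 0.1821]
ee_rot: [0.078, 3.136, 0.007]
force: [-0.4, 0.9, 0.5]
width: 0.872
gripper_force: 0.0
```

```bash
python3 - <<'E'
from nest import *
p={n:arm.get_image(n) for n in('top','scene')}
_,r,s=pose();print(s['position'],s['force'],s['width'])
obs=masks(p,('bush_large',),(.581,.193,.04),18)
fitall(obs,'bush_large',(.581,.193,0),False,.004)
obs=masks(p,('port',),(.544,.399,.035),18)
fitall(obs,'port',(.543,.398,-.05))
a=plan([(.543,.399,.13,3.09)],8.5)
a=plan([(.543,.399,.035,3.09)],8.5,start=a)
E
```

```text
[0.5819 0.2123 0.1773] [-0.4194 -0.4493 -0.8818] 0.8704713600649314
top bush_large 0.65 315
scene bush_large 0.82 416
bush_large [(array([0.5833, 0.1921, 0.    ]), np.float64(0.9157973259884088)), (array([0.5801, 0.1902, 0.    ]), np.float64(0.940150775572188))] J (array([0.5816, 0.1911, 0.    ]), np.float64(0.907024838666805))
top port 0.59 612
scene port 0.79 746
port [(array([ 0.5444,  0.3993, -0.0912]), np.float64(0.8844206650558049)), (array([ 0.5421,  0.3991, -0.053 ]), np.float64(0.861877012587822))] J (array([ 0.543 ,  0.3988, -0.0943]), np.float64(0.8684905735740017))
5 rows; ends [0.543 0.399 0.13 ]
{"claw": [8.5, 8.5, 8.5, 8.5, 8.5], "delta_pos": [[0.96, 3.72, 0.9], [0.96, 3.73, 0.91], [0.96, 3.72, 0.9], [0.96, 3.73, 0.91], [0.96, 3.72, 0.9]], "angular": [[-0.001, -0.001, -0.0], [-0.0, -0.001, -0.0], [-0.001, -0.0, -0.001], [-0.0, -0.001, 0.0], [-0.001, -0.001, 0.0]]}
3 rows; ends [0.543 0.399 0.035]
{"claw": [8.5, 8.5, 8.5], "delta_pos": [[-0.0, -0.0, 3.17], [-0.0, -0.0, 3.17], [-0.0, -0.0, 3.16]], "angular": [[0.0, -0.0, 0.0], [0.0, -0.0, 0.0], [0.0, -0.0, 0.0]]}
```

>>> carry_out(claw=[8.5,8.5,8.5,8.5,8.5,8.5,8.5,8.5,8.5,8.5,8.5], delta_pos=[[1.0,3.7,0.9],[1.0,3.7,0.9],[1.0,3.7,0.9],[0.9,3.7,0.9],[0.9,3.8,0.9],[0,0,0],[0,0,3.0],[0,0,3.0],[0,0,2.5],[0,0,1.5],[0,0,0]], angular=[[0,0,0],[0,0,0],[0,0,0],[0,0,0],[0,0,0],[0,0,0],[0,0,0],[0,0,0],[0,0,0],[0,0,0],[0,0,0]])

```text
clock: 33.0
position: [0.5423, 0.398, 0.0291]
ee_rot: [-0.082, -3.135, 0.007]
force: [-0.2, 0.3, -0.3]
width: 0.927
gripper_force: 0.0
```

>>> carry_out(claw=[5,5,5,5,5], delta_pos=[[0,0,0],[0,0,0],[0,0,0],[0,0,0],[0,0,0]], angular=[[0,0,0],[0,0,0],[0,0,0],[0,0,0],[0,0,0]], force=35)

```text
clock: 33.5
position: [0.5438, 0.4003, 0.033]
ee_rot: [-0.082, -3.14, 0.0]
force: [0.2, -1.6, 6.1]
width: 0.67
gripper_force: 35.0
```

>>> carry_out(claw=[5,5,5,5,5,5,5], delta_pos=[[0.5,0,-0.1],[1.0,0,0],[1.5,0,0],[1.5,0,0],[1.5,0,0],[1.5,0,0],[0,0,0]], angular=[[0,0,0],[0,0,0],[0,0,0],[0,0,0],[0,0,0],[0,0,0],[0,0,0]])

```text
clock: 34.2
position: [0.4649, 0.4044, 0.0332]
ee_rot: [-0.076, -3.137, 0.002]
force: [-1.8, -0.3, 0.7]
width: 0.671
gripper_force: 35.0
```

>>> carry_out(claw=[5,5,5,5,5,5,5,5], delta_pos=[[1.5,0,0],[1.5,0,0],[0,0,0],[0,0,-2],[0,0,-3],[0,0,-4],[0,0,-4],[0,0,0]], angular=[[0,0,0],[0,0,0],[0,0,0],[0,0,0],[0,0,0],[0,0,0],[0,0,0],[0,0,0]])

```text
clock: 35.0
position: [0.4398, 0.4083, 0.1682]
ee_rot: [0.081, 3.138, 0.008]
force: [0.7, 1.0, -1.8]
width: 0.674
gripper_force: 35.0
```

```bash
python3 - <<'E'
from nest import *
p={n:arm.get_image(n) for n in('top','scene')}
_,r,s=pose();print(s['position'],s['force'],s['width'])
obs=masks(p,('port',),(*s['position'][:2],s['position'][2]),22)
fitall(obs,'port',(*s['position'][:2],-.05),True,s['position'][2]-.033)
a=plan([(.571,.061,.17,3.115)],5)
E
```

```text
[0.4389 0.4054 0.1632] [ 0.8782  0.078  -3.0446] 0.6689080502356718
top port 0.79 673
scene port 0.56 1013
port [(array([ 0.4426,  0.407 , -0.0397]), np.float64(0.7934926344796974)), (array([ 0.438 ,  0.4043, -0.0628]), np.float64(0.9239597404412212))] J (array([ 0.4388,  0.4051, -0.0627]), np.float64(0.85344454583889))
9 rows; ends [0.571 0.061 0.17 ]
{"claw": [5, 5, 5, 5, 5, 5, 5, 5, 5], "delta_pos": [[-1.67, -3.73, -0.09], [-1.66, -3.74, -0.09], [-1.65, -3.74, -0.09], [-1.64, -3.75, -0.09], [-1.63, -3.75, -0.09], [-1.62, -3.76, -0.09], [-1.6, -3.76, -0.1], [-1.6, -3.76, -0.09], [-1.59, -3.77, -0.1]], "angular": [[-0.0, -0.0, -0.003], [-0.001, -0.001, -0.003], [-0.0, -0.0, -0.002], [-0.0, -0.001, -0.003], [-0.001, 0.0, -0.003], [-0.0, -0.0, -0.003], [-0.001, -0.001, -0.003], [0.0, -0.0, -0.003], [-0.0, -0.0, -0.002]]}
```

>>> carry_out(claw=[5,5,5,5,5,5,5,5,5,5,5], delta_pos=[[-1.0,-2.2,-0.2],[-1.7,-3.7,-0.2],[-1.7,-3.7,0],[-1.6,-3.7,0],[-1.6,-3.8,0],[-1.6,-3.8,0],[-1.6,-3.8,0],[-1.6,-3.8,0],[-1.6,-3.8,0],[-0.7,-1.5,0],[0,0,0]], angular=[[0,0,-0.004],[0,0,-0.004],[0,0,-0.004],[0,0,-0.004],[0,0,-0.004],[0,0,-0.004],[0,0,-0.004],[0,0,-0.004],[0,0,-0.004],[0,0,0],[0,0,0]])

```text
clock: 36.3
position: [0.5743, 0.0586, 0.1649]
ee_rot: [-0.033, -3.136, 0.004]
force: [-0.2, 0.6, -1.8]
width: 0.673
gripper_force: 35.0
```

```bash
python3 - <<'E'
from nest import *
p={n:arm.get_image(n) for n in('top','scene')}
_,r,s=pose();print(s['position'],s['force'],s['width'],np.arctan2(r.as_matrix()[1,0],r.as_matrix()[0,0]))
obs=masks(p,('port',),(*s['position'][:2],s['position'][2]),22)
fitall(obs,'port',(*s['position'][:2],-.02),True,s['position'][2]-.033)
E
```

```text
[0.5731 0.0632 0.1659] [-0.3008  0.6548 -1.3113] 0.6753360320314346 3.1258321461070775
top port 0.82 603
scene port 0.95 652
port [(array([ 0.5722,  0.0592, -0.0374]), np.float64(0.8574146633393932)), (array([ 0.5719,  0.0607, -0.0048]), np.float64(0.8701124093133121))] J (array([0.5722, 0.0597, 1.5303]), np.float64(0.8602196108331372))
```

>>> carry_out(claw=[5,5,5,5,5,5], delta_pos=[[-0.0,0,3.0],[0,0,3.0],[0,0,3.0],[0,0,2.0],[0,0,0.8],[0,0,0]], angular=[[0,0,0],[0,0,0],[0,0,0],[0,0,0],[0,0,0],[0,0,0]])

```text
clock: 37.1
position: [0.5729, 0.0636, 0.0484]
ee_rot: [-0.022, -3.138, 0.001]
force: [0.3, -1.0, -2.0]
width: 0.675
gripper_force: 35.0
```

>>> carry_out(claw=[5,5,5,5], delta_pos=[[0,0,0.3],[0,0,0.3],[0,0,0.3],[0,0,0]], angular=[[0,0,0],[0,0,0],[0,0,0],[0,0,0]])

```text
clock: 37.5
position: [0.5738, 0.0624, 0.0401]
ee_rot: [-0.025, -3.14, 0.002]
force: [0.1, -1.0, -2.7]
width: 0.673
gripper_force: 35.0
```

>>> carry_out(claw=[5,5,5,5], delta_pos=[[0,0,0.2],[0,0,0.2],[0,0,0.1],[0,0,0]], angular=[[0,0,0],[0,0,0],[0,0,0],[0,0,0]])

```text
clock: 37.9
position: [0.5741, 0.0624, 0.0365]
ee_rot: [-0.025, -3.141, 0.003]
force: [-4.4, -2.1, 14.2]
width: 0.673
gripper_force: 35.0
```

Floor contact at the predicted height. Ease off, release, and retreat.

>>> carry_out(claw=[5,5,8.5,8.5,8.5,8.5,8.5,8.5,8.5,8.5,8.5], delta_pos=[[0,0,-0.2],[0,0,0],[0,0,0],[0,0,0],[0,0,0],[0,0,-2],[0,0,-4],[0,0,-4.5],[0,0,-4.5],[3,0,-2],[0,0,0]], angular=[[0,0,0],[0,0,0],[0,0,0],[0,0,0],[0,0,0],[0,0,0],[0,0,0],[0,0,0],[0,0,0],[0,0,0],[0,0,0]])

```text
clock: 39.0
position: [0.5433, 0.0648, 0.2106]
ee_rot: [0.022, 3.139, -0.001]
force: [0.2, 0.3, -0.4]
width: 0.926
gripper_force: 0.0
```

```bash
python3 - <<'E'
from nest import *
p={n:arm.get_image(n) for n in('top','scene')}
_,r,s=pose();print(s['position'],s['force'],s['width'],s['clock'])
obs=masks(p,('port',),(.572,.061,.035),22);fitall(obs,'port',(.572,.061,-.02),True,.004)
obs=masks(p,('bush_large',),(.581,.192,.04),15);fitall(obs,'bush_large',(.581,.192,0),False,.004)
obs=masks(p,('bush_small',),(.536,-.079,.04),15);fitall(obs,'bush_small',(.536,-.079,0),False,.004)
obs=masks(p,('drill_chuck',),(.454,.115,.04),20);fitall(obs,'drill_chuck',(.453,.114,0),False)
obs=masks(p,('turned_box',),(.68,.309,.03),15);fitall(obs,'turned_box',(.68,.309,0),False)
E
```

```text
[0.5442 0.0628 0.2075] [ 0.4391  0.4684 -0.354 ] 0.9241647782292373 39.1
top port 0.92 552
scene port 0.74 600
port [(array([ 0.5749,  0.0623, -0.0328]), np.float64(0.9148815863873657)), (array([0.5729, 0.0618, 0.0691]), np.float64(0.8881470878115174))] J (array([0.5737, 0.0623, 0.0041]), np.float64(0.8945198394036478))
top bush_large 0.78 313
scene bush_large 0.89 357
bush_large [(array([0.5835, 0.1928, 0.    ]), np.float64(0.9119432617602168)), (array([0.5797, 0.1914, 0.    ]), np.float64(0.8413197172034564))] J (array([0.5827, 0.1916, 0.    ]), np.float64(0.8607320176537638))
scene bush_small 0.45 207
bush_small [(array([ 0.5353, -0.081 ,  0.    ]), np.float64(0.7276653848297386))] J (array([ 0.5353, -0.081 ,  0.    ]), np.float64(0.7276653848297386))
top drill_chuck 0.62 188
drill_chuck [(array([0.4528, 0.1197, 0.    ]), np.float64(0.7871249209045192))] J (array([0.4528, 0.1197, 0.    ]), np.float64(0.7871249209045192))
top turned_box 0.72 220
scene turned_box 0.56 278
turned_box [(array([0.6792, 0.3107, 0.    ]), np.float64(0.8864905923124397)), (array([0.6762, 0.3114, 0.    ]), np.float64(0.9226437345135089))] J (array([0.6775, 0.3109, 0.    ]), np.float64(0.891645403405825))
```

```bash
python3 -c "
from cell import arm
print(arm.sign_off())"
```

```text
the job is handed in; nothing more can be done
None
```

I handed the job in at about 39 s of the 72 s allowed. By final image fits to within a few mm, the port, wide bush and narrow bush stand upright in the large, middle and small trays; both bushes were drawn out with the port home in the mount, and the drill chuck and turned box still stand where they were. The judge's verdict was not reported.

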